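# Refit the hotplate's control knob on its D spindle and turn it to off

### The job

The hotplate has been cleaned with its control knob pulled off. Pick up the knob, set it upright on the D-shaped spindle in the black panel, press and turn it until the flats meet and it drops fully home, then turn it anticlockwise to the stop so that its red line points at the red off dot, and let go. Leave the things standing about where they are.

Things in the scene. Friction and masses are not known exactly. Their poses are not given: they have to be found in the camera images.
- knob_mid (a point): Loose control knob standing upright on the worktop, bore down: silver ribbed round grip 38 mm across on a black skirt 46 mm across, 6 mm high; 36 mm high in all, about 70 g. This point is on its axis half-way up, 18 mm over its underside; z up, x along the red pointer line that runs over its top and down its side. Grip the upper 18 mm from above, in any direction; it is solid there.
- knob_pointer (a point): Outer end of the red pointer line on the knob's top face: 17 mm from the axis along the knob's x, 36 mm over its underside.
- knob: The same knob; origin at the centre of its underside, axes as knob_mid. Underside: a round recess 5 mm deep, then a conical mouth narrowing from 18 to 13.6 mm, then from 9 to 18 mm over the underside the D-shaped bore: 13.6 mm across, its flat 3.2 mm from the axis on the pointer's side (+x).
- spindle_foot (a point): On the axis of the upright steel spindle, at the level of the black panel (63 mm over the worktop). z up; x points to the red off dot; these axes stay with the hotplate and do not turn with the spindle. Knob home: its underside is 1.5 mm above this level (knob_mid 19.5 mm above). Out of line, the knob rides on the spindle's tip 9 mm higher; a nut 17 mm wide, 3.4 mm high, is at the foot.
- spindle_tip (a point): On the spindle's axis at its tip, 19.5 mm over the panel; axes as spindle_foot. The spindle is 12 mm across with one flat 2.5 mm from its axis (a D from above), tip chamfered 1 mm. It was left somewhere on the low heats: the flat faces 0.45 to 1.25 rad clockwise (from above) of the off dot, how far is not told: turning the knob under light pressure finds it.
- off_dot (a point): Red off dot, 7 mm across, on the black panel 31.5 mm from the spindle's axis, on the side of the iron plate. White dots of growing size run clockwise from it. The spindle turns stiffly (0.06 N m; a knob pressed on its tip with 10 N does not drag it), has 0.13 rad of play either way in the bore, and a stop: knob home and turned anticlockwise to the stop, the red line points at this dot.
- hotplate: Hotplate, fixed: white box 290 mm deep, 240 mm wide, round iron plate at the back (its top 75 mm over the worktop), black control panel in front, 63 mm over the worktop. Origin at the centre of its underside, x to its back. The spindle stands at x = -95 mm, y = 0.
- dish_soap: Bystander: clear bottle of green washing-up liquid, 86 x 52 mm, 219 mm high; origin under its centre. Leave alone.
- honey_jar: Bystander: honey jar with a green lid, 68 mm wide, 84 mm high; origin under its centre. Leave alone.
- spice_b: Bystander: spice jar with a white lid, 47 mm wide, 98 mm high; origin under its centre. Leave alone.
Not all that is in view belongs to the job. Leave any brown look-alike of the knob alone.

How it is judged:
By the outcome, as a careful person would: the job done as asked, in the order asked, and still so for the second after the job is handed in, with the robot touching nothing.
It also fails if it takes over 48 s, if anything falls off the work surface, if the arm or the gripper's body presses on something with over 40 N, if the wrist force passes 120 N, or if a joint passes its speed limit or range.

### The arm

A 6-joint arm with a two-finger parallel gripper is mounted at the origin on a cart in front of the work surface, level with it; the furniture and walls round the work are solid. World frame = base frame: x ahead of the robot, y to its left, z up, the work surface at z = 0. Lengths are in m, angles in degrees, forces in N, time in s.
With the tool pointing down it reaches from about 0.375 to 0.9 m from the base axis. Payload 3.1 kg.
Tool frame: the origin (TCP) lies between the finger pads; the fingertips stand 11 mm ahead of it and the grasp point (between the pads) lies 8 mm behind it; z points along the fingers, y is the line along which they close (so a half turn about z gives the same grasp; the last joint's range is limited). The gripper opens to 87 mm and grips with 3 to 60 N. Pads are 19 mm wide; open, the fingers measure 117 mm over their backs; the gripper's body (75 mm by 190 mm) begins 51 mm behind the grasp point.
Start: joints at [66.205, 30.224, 82.088, -0, 67.689, -10.227], TCP at [0.147, 0.608, 0.234] pointing down, gripper open.
Joint ranges: [-176.69, 176.69], [-43.24, 126.21], [12.49, 139.97], [-82, 262], [0, 151.66], [-163.58, 163.58]. Speed limits (degrees/s): [159.86, 159.86, 180, 180, 180, 180].

### API

Orientations are given as a 3x3 rotation matrix whose columns are the frame's x, y, z axes.
In Python, from rig import bot, viewer, workorder, nets gives the robot as it stands. The module is installed in compiled form; this text tells all that it offers.
- The arm moves only by the tool move_arm, never from a script. Its argument "increments" is a list of rows, each a list of 7 numbers: the shift along the tool's x, y, z normalised to -1 to 1, where 1 is 0.3 m, then the turn, a rotation vector about the tool's x, y, z normalised to -1 to 1, where 1 is pi rad, then the opening, from 0 (shut) to 1 (fully open). In form: [[tx, ty, tz, wx, wy, wz, grip], ...]. A call has 1 to 10 rows; each row is the pose to reach, as a shift and turn from the pose commanded when the call began, along the tool's axes at that moment, turning the shorter way round; what a row does not reach only later rows make up. A row lasts 1/12 s, in which the tool goes at most 41.7 mm and 7.16 degrees, less where a joint would pass 70% of its speed; a pose out of reach is approached as far as the arm can. A call with a number of a shift or a turn outside -1 to 1 is refused whole. A call with a gripper value outside its range is refused whole. The fingers move at their own pace and stop on an object; the grip force is fixed at half the most. Time passes only in rows, so rows that repeat a pose let the fingers close. It gives the time, the measured TCP pose, the force, the opening and the grip force at its end, in the units of the state.
- bot.read_state(): the state, without advancing time (a new reading comes with each control period).
- viewer.capture(name): name is "scene" or "top"; returns a dict with "image" (384x512x3 uint8, blue, green, red), "K" (3x3 intrinsics, pixels), "eye" and "orientation" of the camera in the world. Camera axes: x right, y up, looking along -z (the intrinsics and any distortion apply to the point x, -y, -z); pixel columns grow to the right and rows downward; lengths in m; the calibration is good to about 2 mm. A picture is of the moment at which its call begins. There is no depth.
- workorder.hand_in(): hands the job in; it is judged then, once.
Trained networks look in the newest picture that a camera, given by its name, has taken for a name from the list of things; names that differ only in an ending like _2 or _b are one class to them, and where a whole thing is asked for, a point or a joint stands for the part that bears it (a point fixed in the world has none). Each returns a list of dicts, best first, with "conf" (0 to 1); they miss things now and then, are a little off and sometimes report something else, mostly with a low value. They report only what shows in the picture. A call takes as long as a camera call. They do not tell look-alikes from the thing itself.
- nets.find_in(camera, thing): "location" ([column, row] in pixels, amid what is visible of it).
The state is a dict: "time_s": time; "joint_positions": joint angles; "qvel": joint speeds; "tau": joint torques, N m; "position": TCP position; "tcp_rot": TCP orientation; "force": force on the tool from outside, world axes, zero at the start; "moment": the same for the moment, N m; "opening": opening from 0.0 (shut) to 1.0 (fully open); "grasp_force": force on a finger pad.
Only numpy, scipy, OpenCV 4.12 (cv2) and the standard library are available. Lean on these libraries where they do the work, as an engineer would, in place of code of your own. Each camera call takes 0.05 s, during which the arm holds its last target. There are 200 camera calls.

## Working session

There is one attempt and no reset: what is moved stays moved. The work goes in short steps, Python scripts to look and compute and a tool call to move; the robot and the scene stay as the last step left them, time stands still between calls to the robot, and variables do not carry over. Pictures are saved under pics/ and viewed, at most 10 in all, crops included, and the job is handed in when it is done.

Besides the shell and the picture viewer there is one more tool, called by a JSON object that holds its "fn" and its "kwargs", one argument or row to a line. move_arm: Moves the arm, as the interface text tells. Its arguments: {"type":"object","properties":{"increments":{"type":"array"}},"required":["increments"]}

```bash
mkdir -p pics; cat > h.py <<'E'
import numpy as np, cv2
from rig import bot, viewer, workorder, nets
def cap(n): return viewer.capture(n)
def ray(c,px):
    d=np.linalg.inv(c["K"])@np.array([px[0],px[1],1.0]); d=np.array([d[0],-d[1],-d[2]])
    return np.array(c["eye"]),np.array(c["orientation"])@d
def onz(c,px,z):
    e,d=ray(c,px); return e+d*(z-e[2])/d[2]
def proj(c,p):
    q=np.array(c["orientation"]).T@(np.array(p)-c["eye"]); u=c["K"]@np.array([q[0],-q[1],-q[2]]); return u[:2]/u[2]
E
python3 - <<'E'
from h import *
Z=dict(knob_mid=.018,knob_pointer=.036,spindle_foot=.063,spindle_tip=.0825,off_dot=.063)
ims=[]
for n in("scene","top"):
    c=cap(n); ims.append(c["image"]); print(n,c["eye"],{k:1 for k in c}.keys())
    for t in list(Z)+["hotplate","dish_soap","honey_jar","spice_b"]:
        for r in nets.find_in(n,t)[:4]:
            print(t,round(r["conf"],2),np.round(r["location"],1),np.round(onz(c,r["location"],Z.get(t,.04)),4))
cv2.imwrite("pics/a.png",cv2.resize(ims[0],(800,600)));cv2.imwrite("pics/b.png",cv2.resize(ims[1],(800,600)))
E
```

```text
scene [-0.06271023  0.10276714  0.63369056] dict_keys(['image', 'K', 'eye', 'orientation'])
knob_mid 0.84 [225.3 233. ] [ 0.4776 -0.1126  0.018 ]
knob_mid 0.73 [306.9 237.9] [ 0.3661 -0.2725  0.018 ]
knob_mid 0.69 [182.  239.4] [ 0.5106 -0.0151  0.018 ]
knob_mid 0.3 [160.1 160.7] [ 0.851  -0.0713  0.018 ]
knob_pointer 0.8 [178.6 239.9] [ 0.4964 -0.0044  0.036 ]
knob_pointer 0.64 [225.7 234.4] [ 0.4574 -0.1051  0.036 ]
spindle_foot 0.8 [289.5 173.6] [ 0.5477 -0.342   0.063 ]
spindle_tip 0.73 [289.  174.8] [ 0.5232 -0.3228  0.0825]
spindle_tip 0.29 [178.9 196.4] [ 0.5863 -0.0455  0.0825]
off_dot 0.88 [289.3 174.3] [ 0.5454 -0.3398  0.063 ]
off_dot 0.67 [159.7 159.3] [ 0.7915 -0.0598  0.063 ]
hotplate 0.81 [289.5 176.2] [ 0.5624 -0.3533  0.04  ]
dish_soap 0.86 [159.1 160.8] [ 0.8193 -0.0624  0.04  ]
dish_soap 0.18 [225.6 235.4] [ 0.4512 -0.1022  0.04  ]
honey_jar 0.75 [177.8 200.3] [ 0.6232 -0.0492  0.04  ]
spice_b 0.87 [306.2 237.4] [ 0.3528 -0.2586  0.04  ]
top [ 0.29659004 -0.21433742  1.24169135] dict_keys(['image', 'K', 'eye', 'orientation'])
knob_mid 0.55 [216.9 204.4] [ 0.4733 -0.1121  0.018 ]
knob_pointer 0.75 [216.5 207.1] [ 0.4639 -0.1126  0.036 ]
knob_pointer 0.54 [183.7 188.2] [ 0.5134 -0.0307  0.036 ]
spindle_foot 0.59 [320.3 155.7] [ 0.5828 -0.3724  0.063 ]
spindle_tip 0.83 [318.5 153. ] [ 0.5849 -0.3657  0.0825]
off_dot 0.98 [319.7 155.9] [ 0.5823 -0.3709  0.063 ]
hotplate 0.87 [317.3 155.2] [ 0.5898 -0.368   0.04  ]
dish_soap 0.59 [188.5 106.9] [ 0.7248 -0.0428  0.04  ]
honey_jar 0.71 [191.3 145.9] [ 0.6212 -0.0501  0.04  ]
honey_jar 0.37 [190.1 104.7] [ 0.7306 -0.0469  0.04  ]
spice_b 0.85 [270.7 262.5] [ 0.3247 -0.2438  0.04  ]
```

View pics/a.png

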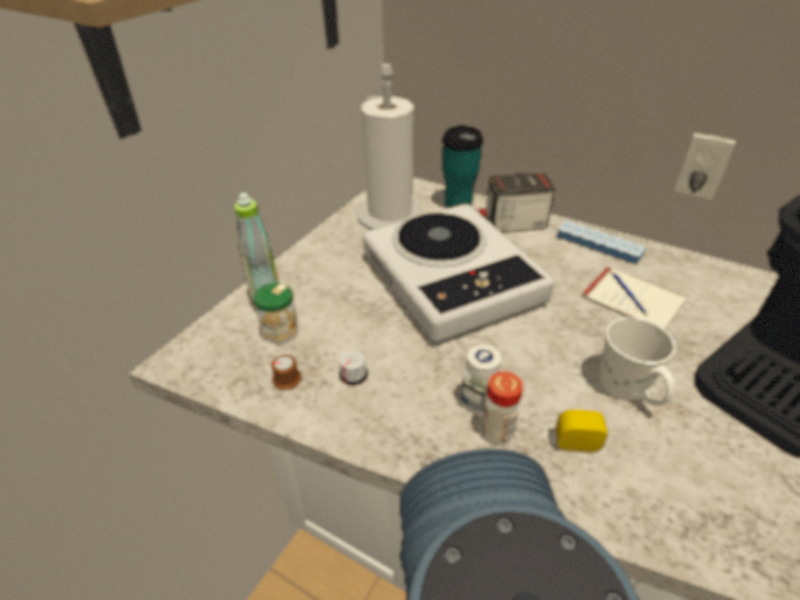

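View pics/b.png

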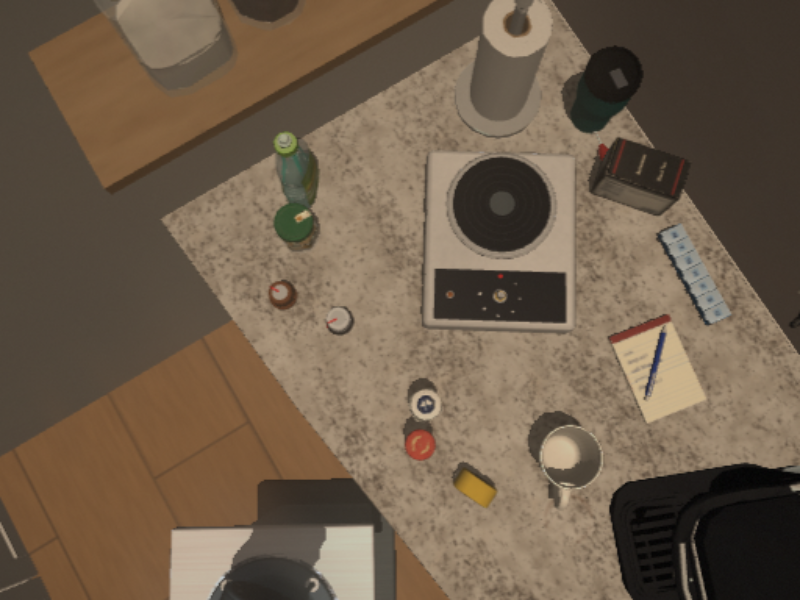

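The top view shows two candidates. The silver knob with a black skirt is at (217,205), and a brown look-alike is at (181,188). The silver one fits the description. The nets only report the hotplate's centre for the spindle and dot, so I'll locate those in enlarged crops.

```bash
python3 - <<'E'
from h import *
T=np.mean([cap("top")["image"].astype(float) for _ in range(4)],0); T=T.clip(0,255).astype(np.uint8)
S=np.mean([cap("scene")["image"].astype(float) for _ in range(4)],0).clip(0,255).astype(np.uint8)
cv2.imwrite("T.png",T);cv2.imwrite("S.png",S)
def crop(I,c0,r0,w,h): return cv2.resize(I[r0:r0+h,c0:c0+w],(400,300),interpolation=cv2.INTER_CUBIC)
A=np.vstack([np.hstack([crop(T,197,190,40,30),crop(T,290,170,60,45)]),np.hstack([crop(S,205,220,40,30),crop(S,276,160,60,45)])])
cv2.imwrite("pics/c.png",A)
E
```

```text
(no output)
```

View pics/c.png

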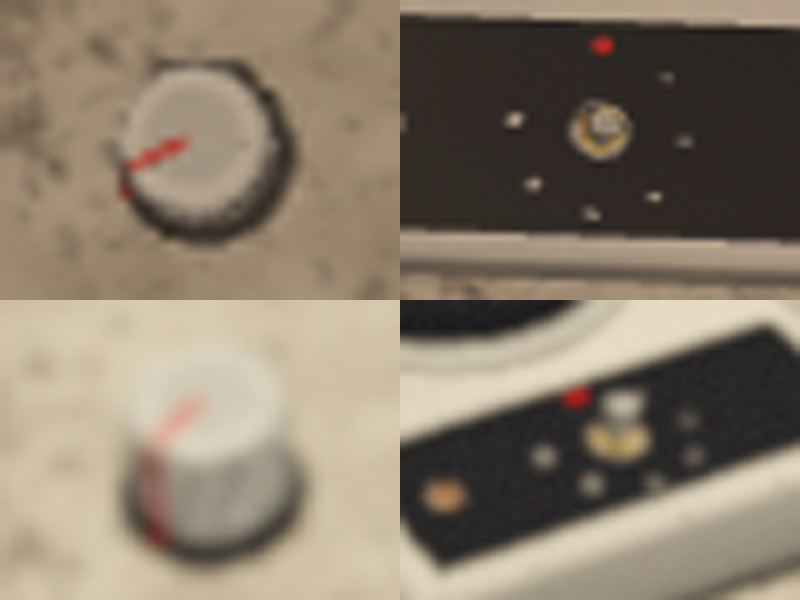

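Top crop: the silver knob's top face is at about (216,203.5) px, with its red line pointing down-left. The black skirt confirms it is the real knob. The spindle and nut are at about (320,189) px and the red dot at (320,176.5) px. The white dots lie on a ring around the spindle, so I'll fit a circle to them.

```bash
python3 - <<'E'
from h import *
from scipy.optimize import least_squares
T=cv2.imread("T.png");S=cv2.imread("S.png");ct=cap("top");cs=cap("scene")
def cen(I,p,w=2,red=False):
    r0,c0=int(round(p[1])),int(round(p[0]));P=I[r0-w:r0+w+1,c0-w:c0+w+1].astype(float)
    W=P[...,2]-P[...,1] if red else P.mean(2); W=np.clip(W-np.median(W)-5,0,None)
    y,x=np.mgrid[r0-w:r0+w+1,c0-w:c0+w+1];return np.array([(W*x).sum(),(W*y).sum()])/W.sum()
s=6.6667
def fit(c,I,o,L,redp):
    P=np.array([onz(c,cen(I,(o[0]+(x+.5)/s-.5,o[1]+(y+.5)/s-.5)),.063) for x,y in L])
    rd=onz(c,cen(I,(o[0]+(redp[0]+.5)/s-.5,o[1]+(redp[1]+.5)/s-.5),3,True),.063)
    Q=np.vstack([P,rd]);f=least_squares(lambda v:np.hypot(*(Q[:,:2]-v).T)-.0315,Q[:,:2].mean(0))
    print("centre",f.x,"res mm",np.round(f.fun*1e3,1),"red",rd, "dir deg",np.degrees(np.arctan2(*(rd[:2]-f.x)[::-1])));return f.x
a=fit(ct,T,(290,170),[(114,120),(133,184),(191,214),(254,196),(284,141),(267,77)],(202,46))
b=fit(cs,S,(276,160),[(143,157),(193,185),(255,182),(294,157),(287,120)],(176,98))
print("tip top",onz(ct,(290+205/s-.5,170+122/s-.5),.0825),"tip scene",onz(cs,(276+222/s-.5,160+97/s-.5),.0825))
# box sides top view: edges at z ~.063 panel edges
def k(c,x,y,o,z): return onz(c,(o[0]+(x+.5)/10-.5,o[1]+(y+.5)/10-.5),z)
print("top face",k(ct,195,138,(197,190),.036),"skirt",k(ct,206,152,(197,190),.006))
i,o=k(ct,186,142,(197,190),.036),k(ct,128,169,(197,190),.036);print("ptr",i,o,np.degrees(np.arctan2(*(o-i)[1::-1])))
print("scene topface",k(cs,208,98,(205,220),.036)); i,o=k(cs,202,103,(205,220),.036),k(cs,155,148,(205,220),.036);print("ptr",i,o,np.degrees(np.arctan2(*(o-i)[1::-1])))
# circle fit grip top edges by projected outlines
A=cv2.resize(T[190:220,197:237],(800,600),interpolation=cv2.INTER_CUBIC)
B=cv2.resize(S[220:250,205:245],(800,600),interpolation=cv2.INTER_CUBIC)
t=np.linspace(0,6.283,60)
for I,c,o in((A,ct,(197,190)),(B,cs,(205,220))):
    for z,r,col in((.036,.0185,(0,255,0)),(.003,.023,(255,0,0))):
        for x in t:
            p=proj(c,(.4695+r*np.cos(x),-.1118+r*np.sin(x),z)); cv2.circle(I,tuple(int((p[j]-o[j]+.5)*20) for j in(0,1)),2,col,-1)
cv2.imwrite("pics/d.png",cv2.resize(np.hstack([A,B]),(800,300)))
st=bot.read_state();print(st["position"],st["tcp_rot"],st["time_s"])
E
```

```text
centre [ 0.499411   -0.36682834] res mm [-0.2  0.3  0.   0.1 -0.2  0.2  0.2] red [ 0.53100885 -0.36908793  0.063     ] dir deg -4.090308317104441
centre [ 0.4965264  -0.36769567] res mm [ 0.4 -1.9  3.2 -1.6  0.2  0.9] red [ 0.5288326  -0.36972827  0.063     ] dir deg -3.6001131885038364
tip top [ 0.49890508 -0.36629826  0.0825    ] tip scene [ 0.49984832 -0.36904115  0.0825    ]
top face [ 0.47334506 -0.11154338  0.036     ] skirt [ 0.47407324 -0.11176973  0.006     ]
ptr [ 0.47238641 -0.10929251  0.036     ] [ 0.46590679 -0.09479809  0.036     ] 114.0866876739234
scene topface [ 0.47235514 -0.11147426  0.036     ]
ptr [ 0.47160582 -0.1095446   0.036     ] [ 0.46414016 -0.09383955  0.036     ] 115.4248966793209
[0.14657823 0.6075271  0.2335452 ] [[-9.72087750e-01  2.34617575e-01 -1.33234740e-05]
 [ 2.34617575e-01  9.72087749e-01 -3.05024293e-05]
 [ 5.79517988e-06 -3.27769590e-05 -9.99999999e-01]] 1.5
```

View pics/d.png

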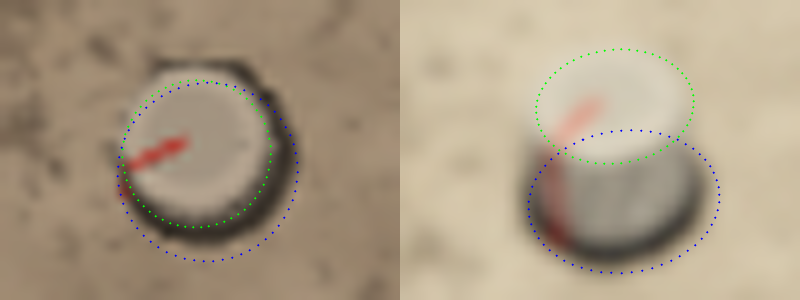

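```bash
cat >> h.py <<'E'
def inc(p,psi,st=None):
    "normalised increments to TCP p, finger-line yaw psi (deg), pointing straight down"
    from scipy.spatial.transform import Rotation as Ro
    st=st or bot.read_state();R=np.array(st["tcp_rot"]);a=np.radians(psi);y=np.array([np.cos(a),np.sin(a),0]);z=np.array([0,0,-1.]);G=np.c_[np.cross(y,z),y,z]
    return np.round(np.r_[R.T@(np.array(p)-st["position"])/.3,Ro.from_matrix(R.T@G).as_rotvec()/np.pi],4)
def show():
    st=bot.read_state();R=np.array(st["tcp_rot"]);print("t",round(st["time_s"],2),"p",np.round(st["position"],4),"psi",round(np.degrees(np.arctan2(R[1,1],R[0,1])),1),"q",np.round(st["joint_positions"],1),"F",np.round(st["force"],1),"M",np.round(st["moment"],2),"open",round(st["opening"],3),"gf",round(st["grasp_force"],1))
E
python3 - <<'E'
from h import *
ct=cap("top");cs=cap("scene")
for a,b in(((70.4,120.3),(62,15)),):
    e1,d1=ray(ct,a);e2,d2=ray(cs,b);A=np.c_[d1,-d2];s=np.linalg.lstsq(A,e2-e1,rcond=None)[0];print(e1+s[0]*d1,e2+s[1]*d2)
print(inc((.42,.26,.20),100)); print(inc((.4732,-.1115,.12),120)); show()
E
```

```text
[0.54038126 0.07551301 0.50825136] [0.54036898 0.07542343 0.50821188]
[-1.1578 -0.9123  0.1118 -0.      0.     -0.1309]
[-1.6207 -2.0745  0.3785 -0.      0.     -0.242 ]
t 1.6 p [0.1466 0.6075 0.2335] psi 76.4 q [ 66.2  30.2  82.1  -0.   67.7 -10.2] F [0.2 0.3 1.3] M [0.02 0.07 0.02] open 1.0 gf 0.0
```

```bash
python3 -c "
from h import *
print(inc((.34,.38,.18),100))"
```

```text
[-0.8047 -0.586   0.1784 -0.      0.     -0.1309]
```

{"fn": "move_arm", "kwargs": {
  "increments": [
    [-0.805,-0.586,0.178,0,0,-0.131,1],
    [-0.805,-0.586,0.178,0,0,-0.131,1],
    [-0.805,-0.586,0.178,0,0,-0.131,1],
    [-0.805,-0.586,0.178,0,0,-0.131,1],
    [-0.805,-0.586,0.178,0,0,-0.131,1],
    [-0.805,-0.586,0.178,0,0,-0.131,1],
    [-0.805,-0.586,0.178,0,0,-0.131,1],
    [-0.805,-0.586,0.178,0,0,-0.131,1],
    [-0.805,-0.586,0.178,0,0,-0.131,1]
  ]
}}

```text
time_s: 2.35
position: [0.3425, 0.3772, 0.1796]
tcp_rot: [[-0.986, -0.169, -0.0], [-0.169, 0.986, -0.001], [0.001, -0.001, -1.0]]
force: [0.4, -0.0, -0.1]
opening: 0.998
grasp_force: 0.0
```

```bash
python3 -c "
from h import *
show();print(inc((.45,-.02,.15),120));print(inc((.4732,-.1115,.12),120))"
```

```text
t 2.35 p [0.3425 0.3772 0.1796] psi 99.7 q [ 3.520e+01  2.590e+01  1.017e+02 -1.000e-01  5.250e+01 -6.450e+01] F [ 0.4 -0.  -0.1] M [0.03 0.11 0.02] open 0.998 gf 0.0
[-1.2990e-01 -1.3652e+00  1.0040e-01 -4.0000e-04 -2.0000e-04 -1.1270e-01]
[-1.5470e-01 -1.6788e+00  2.0080e-01 -4.0000e-04 -2.0000e-04 -1.1270e-01]
```

{"fn": "move_arm", "kwargs": {
  "increments": [
    [-0.09,-0.98,0.08,0,0,-0.113,1],
    [-0.09,-0.98,0.08,0,0,-0.113,1],
    [-0.09,-0.98,0.08,0,0,-0.113,1],
    [-0.09,-0.98,0.08,0,0,-0.113,1],
    [-0.09,-0.98,0.08,0,0,-0.113,1],
    [-0.09,-0.98,0.08,0,0,-0.113,1],
    [-0.09,-0.98,0.08,0,0,-0.113,1]
  ]
}}

```text
time_s: 2.93
position: [0.413, 0.1142, 0.1581]
tcp_rot: [[-0.862, -0.507, 0.001], [-0.507, 0.862, 0.0], [-0.001, -0.0, -1.0]]
force: [0.6, 1.1, 0.4]
opening: 1.0
grasp_force: 0.0
```

```bash
python3 -c "
from h import *
show();print(inc((.4732,-.1115,.10),120))"
```

```text
t 2.93 p [0.413  0.1142 0.1581] psi 120.4 q [   0.4   22.8  113.9    0.    43.2 -120. ] F [0.6 1.1 0.4] M [ 0.07 -0.    0.03] open 1.0 gf 0.0
[ 2.082e-01 -7.503e-01  1.937e-01 -1.000e-04  5.000e-04  2.400e-03]
```

{"fn": "move_arm", "kwargs": {
  "increments": [
    [0.208,-0.75,0.194,0,0,0,1],
    [0.208,-0.75,0.194,0,0,0,1],
    [0.208,-0.75,0.194,0,0,0,1],
    [0.208,-0.75,0.194,0,0,0,1],
    [0.208,-0.75,0.194,0,0,0,1],
    [0.208,-0.75,0.194,0,0,0,1],
    [0.208,-0.75,0.194,0,0,0,1],
    [0.208,-0.75,0.194,0,0,0,1],
    [0.208,-0.75,0.194,0,0,0,1]
  ]
}}

```text
time_s: 3.68
position: [0.4718, -0.1095, 0.0996]
tcp_rot: [[-0.863, -0.505, -0.001], [-0.505, 0.863, 0.001], [0.0, 0.001, -1.0]]
force: [0.1, 0.4, 0.3]
opening: 1.0
grasp_force: 0.0
```

```bash
python3 -c "
from h import *
show();print(inc((.4732,-.1115,.021),120))"
```

```text
t 3.68 p [ 0.4718 -0.1095  0.0996] psi 120.4 q [ -26.3   32.4  108.7    0.    38.9 -146.7] F [0.1 0.4 0.3] M [ 0.04  0.07 -0.  ] open 1.0 gf 0.0
[-7.000e-04 -8.400e-03  2.621e-01  5.000e-04 -2.000e-04  2.000e-03]
```

{"fn": "move_arm", "kwargs": {
  "increments": [
    [0,0,0.13,0,0,0,1],
    [0,0,0.2,0,0,0,1],
    [0,0,0.2,0,0,0,1],
    [0,0,0.2,0,0,0,1]
  ]
}}

```text
time_s: 4.02
position: [0.4713, -0.1085, 0.0395]
tcp_rot: [[-0.862, -0.507, -0.003], [-0.507, 0.862, 0.002], [0.002, 0.003, -1.0]]
force: [0.0, -0.9, 0.3]
opening: 0.996
grasp_force: 0.0
```

```bash
python3 -c "
from h import *
show();print(inc((.4732,-.1115,.021),120))
c=cap('top');a=c['image'][175:235,177:257]
c=cap('scene');b=c['image'][205:265,185:265]
cv2.imwrite('pics/e.png',cv2.resize(np.hstack([a,b]),(800,300),interpolation=cv2.INTER_CUBIC))"
```

```text
t 4.02 p [ 0.4713 -0.1085  0.0395] psi 120.5 q [ -26.2   39.2  110.4    0.    30.6 -146.7] F [ 0.  -0.9  0.3] M [0.03 0.07 0.06] open 0.996 gf 0.0
[-0.0007 -0.012   0.0615  0.0009 -0.0005  0.0027]
```

View pics/e.png

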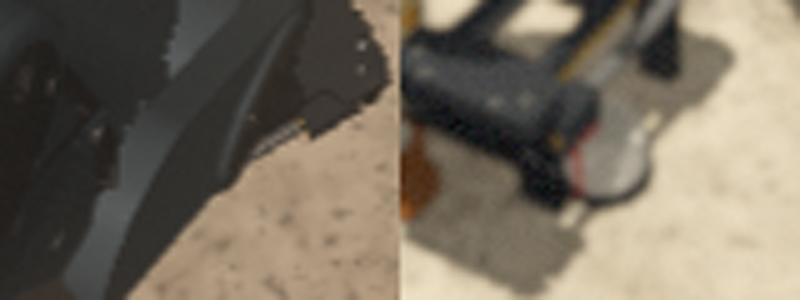

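The fingers straddle the silver knob (scene crop, about (310,150)) and are clear of the brown one. I'll correct by about 3 mm, descend and grip.

{"fn": "move_arm", "kwargs": {
  "increments": [
    [0,-0.012,0.03,0,0,0,1],
    [0,-0.012,0.061,0,0,0,1],
    [0,-0.012,0.061,0,0,0,1],
    [0,-0.012,0.061,0,0,0,0],
    [0,-0.012,0.061,0,0,0,0],
    [0,-0.012,0.061,0,0,0,0],
    [0,-0.012,0.061,0,0,0,0],
    [0,-0.012,0.061,0,0,0,0]
  ]
}}

```text
time_s: 4.78
position: [0.4742, -0.1138, 0.0215]
tcp_rot: [[-0.863, -0.505, 0.0], [-0.505, 0.863, -0.0], [-0.0, -0.0, -1.0]]
force: [0.1, 0.1, -0.2]
opening: 0.708
grasp_force: 0.0
```

```bash
python3 -c "
from h import *
show()"
```

```text
t 4.78 p [ 0.4742 -0.1138  0.0215] psi 120.3 q [ -26.7   41.5  110.2   -0.    28.3 -147. ] F [ 0.1  0.1 -0.2] M [0.   0.05 0.01] open 0.708 gf 0.0
```

{"fn": "move_arm", "kwargs": {
  "increments": [
    [0,0.008,0,0,0,0,0],
    [0,0.008,0,0,0,0,0],
    [0,0.008,0,0,0,0,0],
    [0,0.008,0,0,0,0,0],
    [0,0.008,0,0,0,0,0],
    [0,0.008,0,0,0,0,0],
    [0,0.008,0,0,0,0,0]
  ]
}}

```text
time_s: 5.37
position: [0.4728, -0.1116, 0.0214]
tcp_rot: [[-0.863, -0.505, -0.0], [-0.505, 0.863, 0.0], [0.0, 0.0, -1.0]]
force: [-0.1, 0.7, 1.3]
opening: 0.43
grasp_force: 30.0
```

```bash
python3 -c "
from h import *
show()"
```

```text
t 5.37 p [ 0.4728 -0.1116  0.0214] psi 120.4 q [ -26.5   41.4  110.5    0.    28.1 -146.8] F [-0.1  0.7  1.3] M [0.21 0.08 0.03] open 0.43 gf 30.0
```

{"fn": "move_arm", "kwargs": {
  "increments": [
    [0,0,-0.13,0,0,0,0],
    [0,0,-0.26,0,0,0.04,0],
    [0,0,-0.4,0,0,0.39,0],
    [0,0,-0.4,0,0,0.39,0],
    [0,0,-0.4,0,0,0.39,0],
    [0,0,-0.4,0,0,0.39,0],
    [0,0,-0.4,0,0,0.39,0],
    [0,0,-0.4,0,0,0.39,0],
    [0,0,-0.4,0,0,0.39,0],
    [0,0,-0.4,0,0,0.39,0]
  ]
}}

```text
time_s: 6.2
position: [0.4728, -0.1118, 0.1412]
tcp_rot: [[-0.825, 0.566, -0.0], [0.566, 0.825, -0.0], [-0.0, -0.0, -1.0]]
force: [-0.0, 0.0, 0.2]
opening: 0.425
grasp_force: 30.0
```

```bash
python3 -c "
from h import *
show();print(inc((.499,-.367,.14),-20),inc((.499,-.367,.14),-20,None)*0)"
```

```text
t 6.2 p [ 0.4728 -0.1118  0.1412] psi 55.5 q [-26.5  28.  106.9  -0.   45.  -82. ] F [-0.   0.   0.2] M [-0.04  0.03 -0.02] open 0.425 gf 30.0
[-0.5534 -0.6521  0.0043 -0.      0.      0.4197] [-0. -0.  0. -0.  0.  0.]
```

{"fn": "move_arm", "kwargs": {
  "increments": [
    [-0.553,-0.652,0,0,0,0.4,0],
    [-0.553,-0.652,0,0,0,0.4,0],
    [-0.553,-0.652,0,0,0,0.4,0],
    [-0.553,-0.652,0,0,0,0.4,0],
    [-0.553,-0.652,0,0,0,0.4,0],
    [-0.553,-0.652,0,0,0,0.4,0],
    [-0.553,-0.652,0,0,0,0.4,0],
    [-0.553,-0.652,0,0,0,0.4,0],
    [-0.553,-0.652,0,0,0,0.4,0],
    [-0.553,-0.652,0,0,0,0.4,0]
  ]
}}

```text
time_s: 7.03
position: [0.5001, -0.3671, 0.1407]
tcp_rot: [[0.278, 0.961, -0.001], [0.961, -0.278, 0.001], [0.0, -0.001, -1.0]]
force: [-0.5, -0.5, -0.7]
opening: 0.425
grasp_force: 30.0
```

```bash
python3 -c "
from h import *
show();print(inc((.499,-.367,.125),-79))"
```

```text
t 7.03 p [ 0.5001 -0.3671  0.1407] psi -16.1 q [-46.6  36.4  87.4  -0.   56.3 -30.4] F [-0.5 -0.5 -0.7] M [-0.07  0.07  0.05] open 0.425 gf 30.0
[-6.000e-04 -3.500e-03  5.230e-02 -3.000e-04  0.000e+00  3.492e-01]
```

Turn to the search start (pointer about -85°) and hover just above the tip.

{"fn": "move_arm", "kwargs": {
  "increments": [
    [0,-0.003,0.02,0,0,0.34,0],
    [0,-0.003,0.05,0,0,0.34,0],
    [0,-0.003,0.05,0,0,0.34,0],
    [0,-0.003,0.05,0,0,0.34,0],
    [0,-0.003,0.05,0,0,0.34,0],
    [0,-0.003,0.05,0,0,0.34,0],
    [0,-0.003,0.05,0,0,0.34,0],
    [0,-0.003,0.05,0,0,0.34,0],
    [0,-0.003,0.05,0,0,0.34,0],
    [0,-0.003,0.05,0,0,0.34,0]
  ]
}}

```text
time_s: 7.87
position: [0.4995, -0.3663, 0.126]
tcp_rot: [[0.974, 0.225, -0.0], [0.225, -0.974, 0.0], [-0.0, -0.0, -1.0]]
force: [-0.0, -1.1, -0.9]
opening: 0.426
grasp_force: 30.0
```

```bash
python3 - <<'E'
from h import *
show();print(inc((.499,-.367,.125),-79))
out=[]
for n in("top","scene"):
    c=cap(n);I=c["image"];o=proj(c,(.499,-.367,.1)).astype(int)-[32,24];A=cv2.resize(I[o[1]:o[1]+48,o[0]:o[0]+64],(400,300),interpolation=cv2.INTER_CUBIC)
    s=bot.read_state()["position"]
    for z,r,col in((s[2]-.0214,.023,(255,0,0)),(.063,.0315,(0,255,0))):
        ctr=s if z>.08 else(.499,-.367)
        for x in np.linspace(0,6.283,50):
            p=proj(c,(ctr[0]+r*np.cos(x),ctr[1]+r*np.sin(x),z));cv2.circle(A,tuple(int((p[j]-o[j]+.5)*6.25) for j in(0,1)),1,col,-1)
    out.append(A)
cv2.imwrite("pics/f.png",np.hstack(out))
E
```

```text
t 7.87 p [ 0.4995 -0.3663  0.126 ] psi -77.0 q [-46.6  37.4  88.1  -0.   54.5  30.4] F [-0.  -1.1 -0.9] M [-0.06  0.13  0.01] open 0.426 gf 30.0
[-0.0021  0.0018  0.0032 -0.0001  0.0001  0.0112]
```

View pics/f.png

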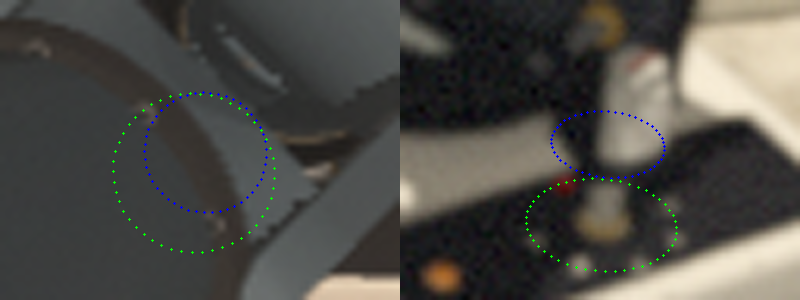

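```bash
python3 - <<'E'
from h import *
cs=[cap("scene") for _ in range(8)];c=cs[0];I=np.mean([k["image"].astype(float) for k in cs],0)
s=bot.read_state()["position"];o=proj(c,(.499,-.367,.11)).astype(int)-[20,15]
A=cv2.resize(I[o[1]:o[1]+30,o[0]:o[0]+40],(800,600),interpolation=cv2.INTER_CUBIC);A=(255*(A.clip(0,255)/255)**.6).astype(np.uint8)
for z,r,col in((s[2]-.0214,.023,(255,0,0)),(s[2]-.0154,.019,(0,255,255)),(s[2]+.0146,.019,(0,255,0))):
    for x in np.linspace(0,6.283,70):
        p=proj(c,(s[0]+r*np.cos(x),s[1]+r*np.sin(x),z));cv2.circle(A,tuple(int((p[j]-o[j]+.5)*20) for j in(0,1)),1,col,-1)
for z in(.0825,.063):
    p=proj(c,(.499,-.367,z));cv2.circle(A,tuple(int((p[j]-o[j]+.5)*20) for j in(0,1)),4,(0,0,255),-1)
cv2.imwrite("pics/g.png",A)
E
```

```text
(no output)
```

View pics/g.png

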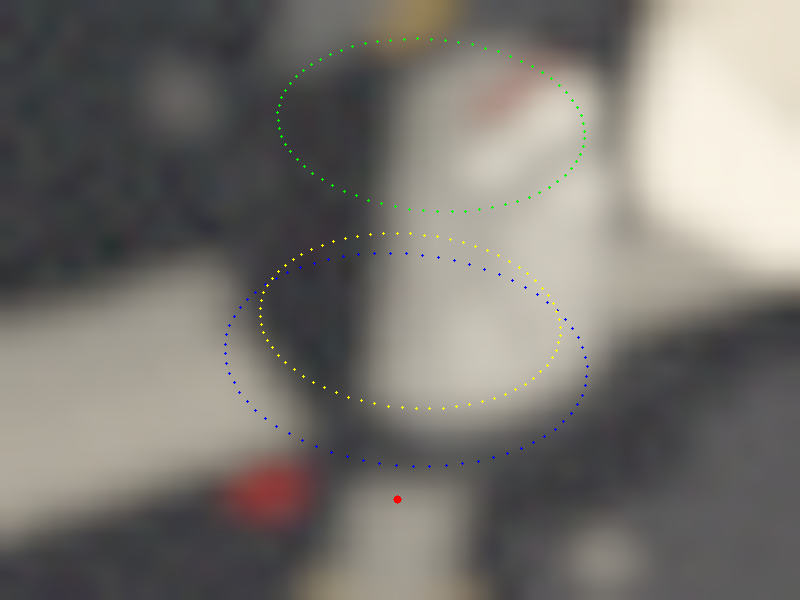

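The knob is held. Compared in the same scene image, it sits about 1 mm off toward tool -x. I'll shift by about 1 mm and descend in stages, watching the force.

{"fn": "move_arm", "kwargs": {
  "increments": [
    [0.003,0,0.04,0,0,0.011,0],
    [0.003,0,0.07,0,0,0.011,0],
    [0.003,0,0.09,0,0,0.011,0],
    [0.003,0,0.09,0,0,0.011,0],
    [0.003,0,0.09,0,0,0.011,0]
  ]
}}

```text
time_s: 8.78
position: [0.5003, -0.3659, 0.0987]
tcp_rot: [[0.981, 0.193, -0.001], [0.193, -0.981, 0.001], [-0.001, -0.001, -1.0]]
force: [0.1, 0.1, 0.5]
opening: 0.426
grasp_force: 30.0
```

```bash
python3 -c "
from h import *
show();print(inc((.5004,-.3664,.0949),-80))"
```

```text
t 8.78 p [ 0.5003 -0.3659  0.0987] psi -78.9 q [-46.5  39.7  88.9  -0.   51.5  32.4] F [0.1 0.1 0.5] M [-0.03  0.21 -0.04] open 0.426 gf 30.0
[ 0.0001  0.0017  0.0126 -0.0004  0.0003  0.0063]
```

{"fn": "move_arm", "kwargs": {
  "increments": [
    [0,0.001,0.006,0,0,0,0],
    [0,0.001,0.012,0,0,0,0],
    [0,0.001,0.012,0,0,0,0]
  ]
}}

```text
time_s: 9.03
position: [0.5007, -0.3666, 0.0957]
tcp_rot: [[0.981, 0.193, 0.0], [0.193, -0.981, -0.0], [0.0, 0.0, -1.0]]
force: [0.8, -0.5, 0.1]
opening: 0.426
grasp_force: 30.0
```

```bash
python3 -c "
from h import *
show()"
```

```text
t 9.03 p [ 0.5007 -0.3666  0.0957] psi -78.9 q [-46.5  39.9  89.   -0.   51.1  32.4] F [ 0.8 -0.5  0.1] M [-0.11  0.18  0.02] open 0.426 gf 30.0
```

Not touching yet. Continue in small steps.

{"fn": "move_arm", "kwargs": {
  "increments": [
    [0,0,0.004,0,0,0,0],
    [0,0,0.008,0,0,0,0],
    [0,0,0.008,0,0,0,0]
  ]
}}

```text
time_s: 9.28
position: [0.5008, -0.3663, 0.0935]
tcp_rot: [[0.981, 0.192, 0.0], [0.192, -0.981, 0.0], [0.0, -0.0, -1.0]]
force: [-0.0, 0.5, 1.5]
opening: 0.429
grasp_force: 30.0
```

```bash
python3 -c "
from h import *
show()"
```

```text
t 9.28 p [ 0.5008 -0.3663  0.0935] psi -78.9 q [-46.5  40.1  89.1   0.   50.8  32.4] F [-0.   0.5  1.5] M [ 0.1   0.16 -0.  ] open 0.429 gf 30.0
```

{"fn": "move_arm", "kwargs": {
  "increments": [
    [0,0,0.004,0,0,0,0],
    [0,0,0.006,0,0,0,0],
    [0,0,0.006,0,0,0,0]
  ]
}}

```text
time_s: 9.53
position: [0.5008, -0.3664, 0.0919]
tcp_rot: [[0.981, 0.192, 0.0], [0.192, -0.981, 0.0], [0.0, -0.0, -1.0]]
force: [-0.7, 2.3, 4.6]
opening: 0.426
grasp_force: 30.0
```

```bash
python3 -c "
from h import *
show()"
```

```text
t 9.53 p [ 0.5008 -0.3664  0.0919] psi -78.9 q [-46.5  40.2  89.1   0.   50.6  32.4] F [-0.7  2.3  4.6] M [0.29 0.2  0.02] open 0.426 gf 30.0
```

{"fn": "move_arm", "kwargs": {
  "increments": [
    [0,-0.002,0.004,0,0,0,0],
    [0,-0.002,0.004,0,0,-0.03,0],
    [0,-0.002,0.004,0,0,-0.06,0],
    [0,-0.002,0.004,0,0,-0.06,0]
  ]
}}

```text
time_s: 9.87
position: [0.5007, -0.3658, 0.0903]
tcp_rot: [[0.927, 0.374, 0.0], [0.374, -0.927, -0.0], [0.0, 0.0, -1.0]]
force: [0.6, 2.2, 2.5]
opening: 0.423
grasp_force: 30.0
```

```bash
python3 -c "
from h import *
show()"
```

```text
t 9.87 p [ 0.5007 -0.3658  0.0903] psi -68.0 q [-46.5  40.4  89.2   0.   50.4  21.5] F [0.6 2.2 2.5] M [0.17 0.08 0.02] open 0.423 gf 30.0
```

{"fn": "move_arm", "kwargs": {
  "increments": [
    [0,-0.002,0.004,0,0,0,0],
    [0,-0.002,0.007,0,0,0,0],
    [0,-0.002,0.007,0,0,0,0]
  ]
}}

```text
time_s: 10.12
position: [0.5007, -0.3658, 0.0884]
tcp_rot: [[0.928, 0.371, 0.001], [0.371, -0.928, -0.001], [0.0, 0.001, -1.0]]
force: [0.5, 0.4, 3.5]
opening: 0.43
grasp_force: 30.0
```

```bash
python3 - <<'E'
from h import *
show()
cs=[cap("scene") for _ in range(8)];c=cs[0];I=np.mean([k["image"].astype(float) for k in cs],0)
s=bot.read_state()["position"];o=proj(c,(.499,-.367,.09)).astype(int)-[20,15]
A=cv2.resize(I[o[1]:o[1]+30,o[0]:o[0]+40],(800,600),interpolation=cv2.INTER_CUBIC);A=(255*(A.clip(0,255)/255)**.6).astype(np.uint8)
for z,r,col in((s[2]-.0214,.023,(255,0,0)),(s[2]+.0146,.019,(0,255,0)),(.063,.0315,(0,255,255))):
    for x in np.linspace(0,6.283,70):
        p=proj(c,(s[0]+r*np.cos(x),s[1]+r*np.sin(x),z));cv2.circle(A,tuple(int((p[j]-o[j]+.5)*20) for j in(0,1)),1,col,-1)
cv2.imwrite("pics/i.png",A)
E
```

```text
t 10.12 p [ 0.5007 -0.3658  0.0884] psi -68.2 q [-46.5  40.5  89.3  -0.   50.1  21.7] F [0.5 0.4 3.5] M [0.08 0.11 0.05] open 0.43 gf 30.0
```

View pics/i.png

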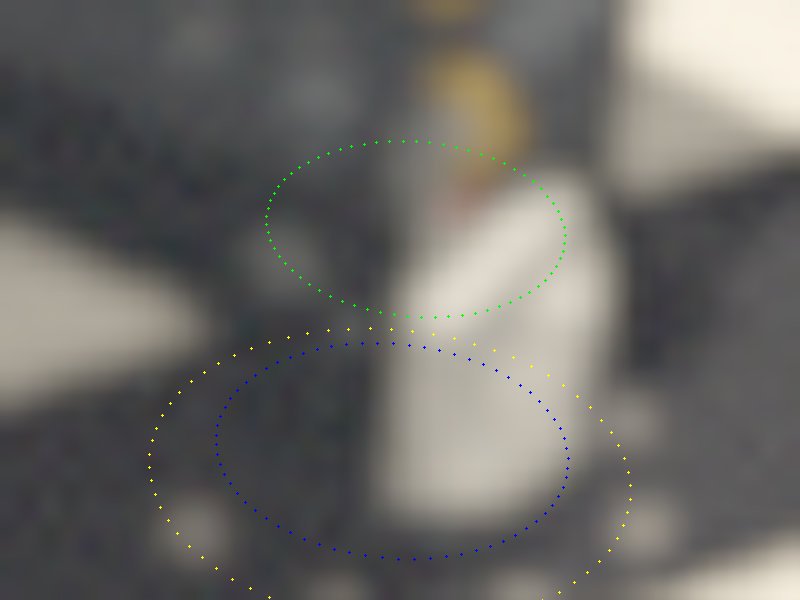

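The knob has not slipped in the grip and has sunk well below the out-of-line height, so it is on the D. Pressing home.

{"fn": "move_arm", "kwargs": {
  "increments": [
    [0,-0.002,0.004,0,0,0,0],
    [0,-0.002,0.008,0,0,0,0],
    [0,-0.002,0.012,0,0,0,0],
    [0,-0.002,0.012,0,0,0,0]
  ]
}}

```text
time_s: 10.85
position: [0.5007, -0.3658, 0.0857]
tcp_rot: [[0.928, 0.373, 0.001], [0.373, -0.928, -0.002], [0.001, 0.002, -1.0]]
force: [0.4, 0.3, 8.1]
opening: 0.426
grasp_force: 30.0
```

```bash
python3 -c "
from h import *
show()"
```

```text
t 10.85 p [ 0.5007 -0.3658  0.0857] psi -68.1 q [-46.4  40.7  89.4  -0.   49.7  21.7] F [0.4 0.3 8.1] M [-0.06  0.11  0.01] open 0.426 gf 30.0
```

{"fn": "move_arm", "kwargs": {
  "increments": [
    [0,0,0,0,0,-0.03,0],
    [0,0,0,0,0,-0.06,0],
    [0,0,0,0,0,-0.09,0],
    [0,0,0,0,0,-0.12,0],
    [0,0,0,0,0,-0.12,0]
  ]
}}

```text
time_s: 11.27
position: [0.5005, -0.3649, 0.0857]
tcp_rot: [[0.723, 0.69, 0.001], [0.69, -0.723, -0.001], [0.0, 0.001, -1.0]]
force: [0.4, 2.7, 9.0]
opening: 0.428
grasp_force: 30.0
```

```bash
python3 -c "
from h import *
show()"
```

```text
t 11.27 p [ 0.5005 -0.3649  0.0857] psi -46.3 q [-46.4  40.7  89.5   0.   49.8  -0.1] F [0.4 2.7 9. ] M [0.24 0.06 0.02] open 0.428 gf 30.0
```

{"fn": "move_arm", "kwargs": {
  "increments": [
    [0,0.001,0,0,0,-0.03,0],
    [0,0.001,0,0,0,-0.06,0],
    [0,0.001,0,0,0,-0.09,0],
    [0,0.001,0,0,0,-0.12,0],
    [0,0.001,0,0,0,-0.12,0]
  ]
}}

```text
time_s: 11.68
position: [0.5002, -0.3644, 0.0857]
tcp_rot: [[0.418, 0.908, -0.0], [0.908, -0.418, 0.001], [0.001, -0.001, -1.0]]
force: [-1.3, 3.1, 10.6]
opening: 0.427
grasp_force: 30.0
```

```bash
python3 - <<'E'
from h import *
show()
cs=[cap("scene") for _ in range(6)];c=cs[0];I=np.mean([k["image"].astype(float) for k in cs],0)
s=bot.read_state()["position"];o=proj(c,(.499,-.367,.09)).astype(int)-[20,15]
A=cv2.resize(I[o[1]:o[1]+30,o[0]:o[0]+40],(800,600),interpolation=cv2.INTER_CUBIC);A=(255*(A.clip(0,255)/255)**.6).astype(np.uint8)
for z,r,col in((s[2]-.0214,.023,(255,0,0)),(s[2]+.0146,.019,(0,255,0))):
    for x in np.linspace(0,6.283,70):
        p=proj(c,(s[0]+r*np.cos(x),s[1]+r*np.sin(x),z));cv2.circle(A,tuple(int((p[j]-o[j]+.5)*20) for j in(0,1)),1,col,-1)
cv2.imwrite("pics/j.png",A)
E
```

```text
t 11.68 p [ 0.5002 -0.3644  0.0857] psi -24.7 q [-46.4  40.7  89.5   0.   49.9 -21.7] F [-1.3  3.1 10.6] M [ 0.37  0.23 -0.02] open 0.427 gf 30.0
```

View pics/j.png

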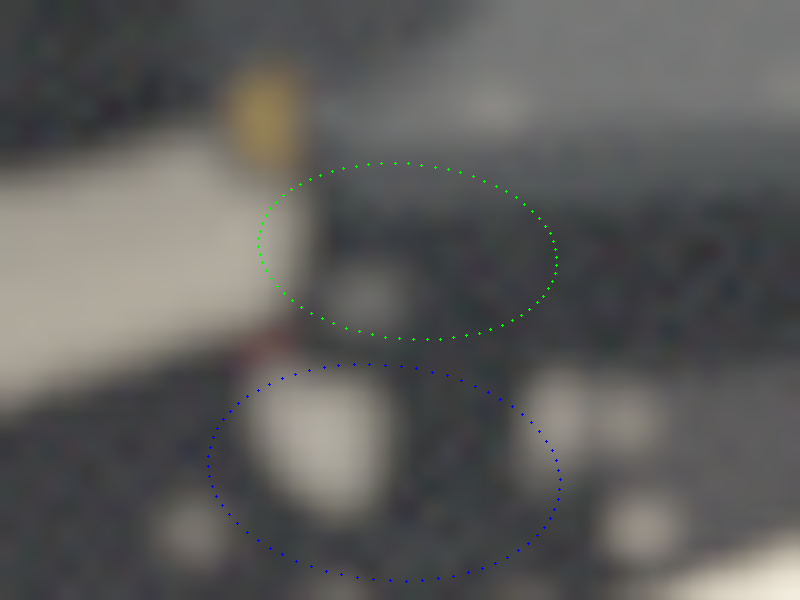

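{"fn": "move_arm", "kwargs": {
  "increments": [
    [0,0,0,0,0,-0.03,0],
    [0,0,0,0,0,-0.06,0],
    [0,0,0,0,0,-0.09,0],
    [0,0,0,0,0,-0.11,0],
    [0,0,0,0,0,-0.11,0]
  ]
}}

```text
time_s: 12.4
position: [0.4998, -0.364, 0.0856]
tcp_rot: [[0.087, 0.996, -0.001], [0.996, -0.087, 0.002], [0.002, -0.001, -1.0]]
force: [-0.6, 3.6, 11.7]
opening: 0.428
grasp_force: 30.0
```

```bash
python3 -c "
from h import *
show()"
```

```text
t 12.4 p [ 0.4998 -0.364   0.0856] psi -5.0 q [-46.4  40.7  89.5   0.   49.9 -41.4] F [-0.6  3.6 11.7] M [ 0.46  0.37 -0.06] open 0.428 gf 30.0
```

{"fn": "move_arm", "kwargs": {
  "increments": [
    [0,0,0,0,0,-0.015,0],
    [0,0,0,0,0,-0.03,0],
    [0,0,0,0,0,-0.045,0],
    [0,0,0,0,0,-0.06,0],
    [0,0,0,0,0,-0.06,0]
  ]
}}

```text
time_s: 12.82
position: [0.4995, -0.3638, 0.0856]
tcp_rot: [[-0.101, 0.995, -0.002], [0.995, 0.101, 0.002], [0.002, -0.002, -1.0]]
force: [-1.5, 3.0, 11.1]
opening: 0.428
grasp_force: 30.0
```

```bash
python3 -c "
from h import *
show()"
```

```text
t 12.82 p [ 0.4995 -0.3638  0.0856] psi 5.8 q [-46.4  40.7  89.5   0.   50.  -52.2] F [-1.5  3.  11.1] M [ 0.54  0.37 -0.05] open 0.428 gf 30.0
```

{"fn": "move_arm", "kwargs": {
  "increments": [
    [0,0,0,0,0,-0.015,0],
    [0,0,0,0,0,-0.03,0],
    [0,0,0,0,0,-0.04,0],
    [0,0,0,0,0,-0.04,0]
  ]
}}

```text
time_s: 13.15
position: [0.4993, -0.3637, 0.0856]
tcp_rot: [[-0.224, 0.975, -0.002], [0.975, 0.224, 0.002], [0.003, -0.002, -1.0]]
force: [-2.5, 3.2, 12.2]
opening: 0.428
grasp_force: 30.0
```

```bash
python3 -c "
from h import *
show()
for _ in range(3):
  cap('top');show()"
```

```text
t 13.15 p [ 0.4993 -0.3637  0.0856] psi 12.9 q [-46.4  40.7  89.5   0.   50.  -59.4] F [-2.5  3.2 12.2] M [ 0.54  0.47 -0.09] open 0.428 gf 30.0
t 13.2 p [ 0.4993 -0.3638  0.0856] psi 12.9 q [-46.4  40.7  89.5   0.   50.  -59.3] F [-2.3  3.5 10.9] M [ 0.51  0.49 -0.03] open 0.428 gf 30.0
t 13.25 p [ 0.4993 -0.3638  0.0856] psi 12.9 q [-46.4  40.7  89.5   0.   50.  -59.3] F [-2.3  3.4 12.3] M [ 0.56  0.43 -0.06] open 0.431 gf 30.0
t 13.3 p [ 0.4993 -0.3637  0.0856] psi 12.9 q [-46.4  40.7  89.5   0.   50.  -59.3] F [-2.3  3.  11.9] M [ 0.55  0.5  -0.09] open 0.424 gf 30.0
```

```bash
python3 - <<'E'
from h import *
c=cap("scene")
o=proj(c,(.499,-.367,.11)).astype(int)-[20,15]
f=lambda x,y,z,o:onz(c,(o[0]+x/20-.5,o[1]+y/20-.5),z)
a,b=f(475,112,.1406,o),f(560,62,.1406,o);print("g.png ptr",a,b,np.degrees(np.arctan2(*(b-a)[1::-1])))
cs=[cap("scene") for _ in range(8)];I=np.mean([k["image"].astype(float) for k in cs],0)
R=I[...,2]-np.maximum(I[...,1],I[...,0]);y,x=np.where(R>18)
for u,v in zip(x,y):
    if 270<u<320 and 150<v<200: print(u,v,int(R[v,u]),end="; ")
print("dot",proj(c,(.531,-.369,.063)))
for yaw in(-30,-15,-4,7):
    t=np.radians(yaw);print(yaw,[np.round(proj(c,(.4992+r*np.cos(t),-.3665+r*np.sin(t),z)),1) for r,z in((.003,.1005),(.017,.1005),(.019,.09),(.023,.068))])
for t in("knob_pointer","knob_mid"):print(t,[(r["conf"],np.round(r["location"],1)) for r in nets.find_in("scene",t)])
E
```

```text
g.png ptr [ 0.49948066 -0.3730904   0.1406    ] [ 0.50305969 -0.38901419  0.1406    ] -77.33271115762496
294 151 18; 310 151 18; 312 152 18; 313 152 19; 313 153 19; 314 153 22; 315 153 19; 314 154 21; 315 154 20; 318 161 19; 319 161 23; 317 162 18; 318 162 28; 319 162 28; 317 163 23; 318 163 30; 319 163 27; 317 164 23; 318 164 26; 319 164 21; 305 165 19; 317 165 19; 318 165 22; 305 166 26; 306 166 27; 307 166 20; 318 166 18; 305 167 22; 306 167 33; 307 167 33; 308 167 24; 306 168 20; 307 168 28; 308 168 26; 280 187 18; 281 187 30; 282 187 42; 283 187 39; 284 187 29; 280 188 29; 281 188 48; 282 188 58; 283 188 58; 284 188 46; 285 188 24; 280 189 34; 281 189 51; 282 189 60; 283 189 61; 284 189 51; 285 189 31; 280 190 25; 281 190 38; 282 190 48; 283 190 49; 284 190 43; 285 190 24; 281 191 18; 282 191 26; 283 191 30; 284 191 23; dot [301.28365708 173.77135284]
-30 [array([308.6, 168.2]), array([308.1, 165. ]), array([307.6, 167.8]), array([306.8, 173.6])]
-15 [array([308.3, 168.2]), array([306.4, 165.1]), array([305.8, 168. ]), array([304.6, 173.8])]
-4 [array([308.1, 168.3]), array([305.3, 165.4]), array([304.5, 168.3]), array([303.1, 174.1])]
7 [array([308. , 168.3]), array([304.2, 165.8]), array([303.4, 168.7]), array([301.7, 174.6])]
knob_pointer [(0.69, array([306.8, 173.3]))]
knob_mid [(0.48, array([302.9, 173.1])), (0.3, array([306. , 237.8]))]
```

{"fn": "move_arm", "kwargs": {
  "increments": [
    [0,0,0,0,0,-0.02,0],
    [0,0,0,0,0,-0.04,0],
    [0,0,0,0,0,-0.05,0],
    [0,0,0,0,0,-0.05,0]
  ]
}}

```text
time_s: 14.18
position: [0.4991, -0.3637, 0.0856]
tcp_rot: [[-0.374, 0.927, -0.003], [0.927, 0.374, 0.003], [0.003, -0.002, -1.0]]
force: [-3.6, 3.4, 13.2]
opening: 0.422
grasp_force: 30.0
```

```bash
python3 - <<'E'
from h import *
show()
cs=[cap("scene") for _ in range(8)];I=np.mean([k["image"].astype(float) for k in cs],0)
R=I[...,2]-np.maximum(I[...,1],I[...,0])
print(R[162:178,298:314].astype(int));show()
E
```

```text
t 14.18 p [ 0.4991 -0.3637  0.0856] psi 22.0 q [-46.4  40.7  89.6  -0.   50.  -68.4] F [-3.6  3.4 13.2] M [ 0.49  0.51 -0.11] open 0.422 gf 30.0
[[-2 -2 -1 -2 -3  0  3  5  6  7  8  9  9  7  3  0]
 [-1  0 -2  0  0  0  3  6  7  6  6  7  7  4  3  1]
 [ 0 -1  0 -1  0  2  6  7  7  7  8  7  7  6  5  5]
 [ 1  0 -2  0  3 10 14 13 10  7  7  7  7  7  7  7]
 [ 2  0  0  0  5 17 27 26 19 12  9  7  6  6  7  7]
 [ 3  0  0  1  5 13 24 32 30 25 17  9  6  4  5  6]
 [ 2  0  0  3  5  7 11 17 24 29 23 12  6  4  6  4]
 [ 4  0  1  2  5  5  6  7 11 15 15  9  4  3  4  4]
 [ 3  1  2  3  5  6  5  5  5  6  6  5  5  4  4  3]
 [ 2  0  2  4  5  6  6  5  4  5  5  5  5  4  5  4]
 [ 1  0  1  4  6  6  6  5  6  5  5  6  6  5  7  4]
 [ 1  2  3  5  6  6  6  5  6  6  5  5  6  6  5  5]
 [ 0  0  3  6  7  6  7  7  5  6  5  6  5  6  7  5]
 [-2  1  4  5  6  6  6  6  6  6  6  6  7  5  5  4]
 [-2  0  3  5  6  7  6  6  6  6  6  6  6  6  5  2]
 [ 0  0  3  5  6  7  6  6  6  7  6  5  6  5  5  3]]
t 14.58 p [ 0.4991 -0.3637  0.0856] psi 21.9 q [-46.4  40.7  89.6  -0.   50.  -68.3] F [-2.7  2.9 13.1] M [ 0.54  0.55 -0.01] open 0.426 gf 30.0
```

{"fn": "move_arm", "kwargs": {
  "increments": [
    [0,0,-0.007,0,0,0,0],
    [0,0,-0.007,0,0,0,0.7],
    [0,0,-0.007,0,0,0,0.7],
    [0,0,-0.007,0,0,0,0.7],
    [0,0,-0.007,0,0,0,0.7],
    [0,0,-0.007,0,0,0,0.7]
  ]
}}

```text
time_s: 15.08
position: [0.5003, -0.3652, 0.0864]
tcp_rot: [[-0.373, 0.928, -0.0], [0.928, 0.373, 0.0], [0.0, -0.0, -1.0]]
force: [0.7, 0.2, -0.6]
opening: 0.675
grasp_force: 0.0
```

```bash
python3 -c "
from h import *
show()"
```

```text
t 15.08 p [ 0.5003 -0.3652  0.0864] psi 21.9 q [-46.4  40.7  89.4  -0.   50.  -68.3] F [ 0.7  0.2 -0.6] M [-0.08  0.03  0.03] open 0.675 gf 0.0
```

{"fn": "move_arm", "kwargs": {
  "increments": [
    [0,0,-0.12,0,0,0,0.7],
    [0,0,-0.25,0,0,0,0.7],
    [0.1,0,-0.3,0,0,0,0.7],
    [0.65,0,-0.3,0,0,0,0.7],
    [0.65,0,-0.3,0,0,0,0.7],
    [0.65,0,-0.3,0,0,0,0.7],
    [0.65,0,-0.3,0,0,0,0.7],
    [0.65,0,-0.3,0,0,0,0.7]
  ]
}}

```text
time_s: 15.75
position: [0.4212, -0.1758, 0.176]
tcp_rot: [[-0.376, 0.927, -0.009], [0.927, 0.376, 0.008], [0.011, -0.005, -1.0]]
force: [-1.1, 1.4, -0.4]
opening: 0.705
grasp_force: 0.0
```

```bash
python3 - <<'E'
from h import *
show();out=[]
for n,(w,h) in(("top",(40,30)),("scene",(40,30))):
    cs=[cap(n) for _ in range(5)];c=cs[0];I=np.mean([k["image"].astype(float) for k in cs],0)
    o=proj(c,(.499,-.367,.08)).astype(int)-[w//2,h//2]
    C=I[o[1]:o[1]+h,o[0]:o[0]+w];A=cv2.resize(C,(400,300),interpolation=cv2.INTER_CUBIC).clip(0,255)
    R=C[...,2]-np.maximum(C[...,1],C[...,0])
    y,x=np.where(R>25);print(n,o,[(int(u+o[0]),int(v+o[1]),int(R[v,u])) for u,v in zip(x,y)])
    for z in(.0985,.1005,.1095):
        print(z,np.round(proj(c,(.4992,-.3666,z)),1))
    out.append(A)
cv2.imwrite("pics/k.png",np.hstack(out))
E
```

```text
t 15.75 p [ 0.4212 -0.1758  0.176 ] psi 22.1 q [-3.680e+01  2.290e+01  1.087e+02  1.000e-01  4.910e+01 -5.890e+01] F [-1.1  1.4 -0.4] M [-0.1   0.1  -0.03] open 0.705 gf 0.0
top [300 172] [(319, 175, 41), (320, 175, 72), (321, 175, 38), (318, 176, 53), (319, 176, 128), (320, 176, 156), (321, 176, 129), (318, 177, 32), (319, 177, 101), (320, 177, 143), (321, 177, 93), (320, 178, 29), (318, 179, 31), (319, 179, 65), (320, 179, 44), (318, 180, 33), (319, 180, 98), (320, 180, 96), (319, 181, 43), (320, 181, 131), (321, 181, 68), (319, 182, 35), (320, 182, 93), (321, 182, 68), (319, 183, 32), (320, 183, 99), (321, 183, 100), (320, 184, 44), (321, 184, 126), (322, 184, 59), (320, 185, 26), (321, 185, 52), (322, 185, 42)]
0.0985 [321.2 186.5]
0.1005 [321.3 186.3]
0.1095 [321.8 185.7]
scene [288 160] []
0.0985 [308.7 169.5]
0.1005 [308.8 168.9]
0.1095 [309.1 166. ][ WARN:0@8.908] global loadsave.cpp:1063 imwrite_ Unsupported depth image for selected encoder is fallbacked to CV_8U.
```

View pics/k.png

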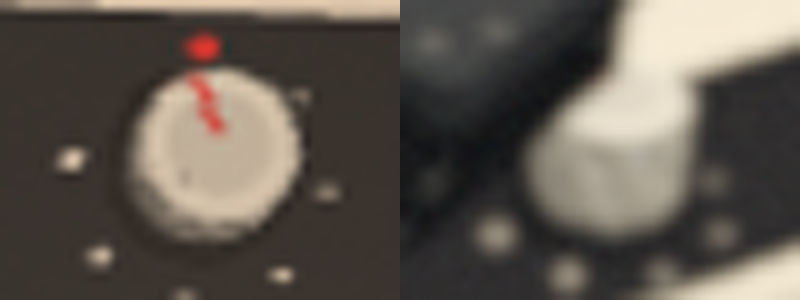

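The top crop shows the knob on the spindle with its red line about 24° anticlockwise past the off dot (dot at (320,176) px, line from (321.5,184.5) to (319.4,179.5) px). It may be riding on the tip, so I'll check its height numerically.

```bash
python3 - <<'E'
from h import *
c=cap("scene");th=np.linspace(0,6.283,200)
for u in(.0645,.0735):
    P=np.array([proj(c,(.4992+.019*np.cos(t),-.3666+.019*np.sin(t),u+.006)) for t in th]);Q=np.array([proj(c,(.4992+.023*np.cos(t),-.3666+.023*np.sin(t),u)) for t in th])
    print(u,"grip base bottom",P[P[:,1].argmax()],"left",P[:,0].min(),"right",P[:,0].max(),"skirt bottom",Q[:,1].max())
for n in("S.png",):
    S=cv2.imread(n); 
I=np.mean([cap("scene")["image"].astype(float) for _ in range(6)],0).mean(2)
for col in(306,308,310): print(col,I[172:194,col].astype(int))
print("row178",I[178,294:326].astype(int))
# calibrate: dots bias scene vs top-derived centre
T=cv2.imread("S.png").mean(2);s=6.6667
ct=cap("top");Tt=cv2.imread("T.png")
for (x,y),(X,Y) in zip([(143,157),(193,185),(294,157),(287,120)],[(114,120),(133,184),(284,141),(267,77)]):
    w=onz(ct,(290+(X+.5)/s-.5,170+(Y+.5)/s-.5),.063);print("dot obs-pred",np.round(np.array((276+(x+.5)/s-.5,160+(y+.5)/s-.5))-proj(c,w),2))
it=cap("top");R=np.mean([cap("top")["image"].astype(float) for _ in range(6)],0);R=R[...,2]-np.maximum(R[...,1],R[...,0])
pts=[(x,y,R[y,x]) for y in range(179,187) for x in range(316,326) if R[y,x]>25]
w=np.array([np.r_[onz(it,(x,y),.1005)[:2],r] for x,y,r in pts]);m=np.average(w[:,:2],axis=0,weights=w[:,2]);u,s_,v=np.linalg.svd((w[:,:2]-m)*np.sqrt(w[:,2:]));d=v[0]*np.sign(v[0][0]);print("ptr yaw",np.degrees(np.arctan2(d[1],d[0])),"mid",m)
E
```

```text
0.0645 grip base bottom [308.59407152 182.64581577] left 300.50563349040044 right 315.0964552028854 skirt bottom 185.42878783991384
0.0735 grip base bottom [308.90172481 179.90413374] left 300.7559370719843 right 315.4417046090947 skirt bottom 182.70787710378613
306 [203 188 164 156 157 159 154 149 145 131  98  62  41  44  72  86  79  58
  53  96 158 203]
308 [220 206 174 151 152 157 158 158 158 149 124  83  51  38  42  46  45  48
  76 137 191 217]
310 [221 212 186 166 159 156 154 152 151 145 123  82  49  37  41  45  48  63
 119 179 214 224]
row178 [ 18  20  27  32  37  39  58  96 121 132 135 142 154 160 158 153 154 160
 163 164 162 145 109  76  79  86  72  55  45  46  48  48]
dot obs-pred [ 0.09 -0.04]
dot obs-pred [ 0.34 -0.12]
dot obs-pred [1.59 5.46]
dot obs-pred [7.5  4.03]
ptr yaw 21.481227506014623 mid [ 0.50992391 -0.36418343]
```

{"fn": "move_arm", "kwargs": {
  "increments": [
    [0.65,0.2,0,0,0,0,0.7],
    [0.65,0.2,0,0,0,0,0.7],
    [0.65,0.2,0,0,0,0,0.7],
    [0.65,0.2,0,0,0,0,0.7],
    [0.65,0.2,0,0,0,0,0.7],
    [0.65,0.2,0,0,0,0,0.7]
  ]
}}

```text
time_s: 17.5
position: [0.4075, 0.0249, 0.1766]
tcp_rot: [[-0.379, 0.925, -0.004], [0.925, 0.379, 0.003], [0.004, -0.002, -1.0]]
force: [-0.6, -1.1, -0.2]
opening: 0.7
grasp_force: 0.0
```

```bash
cat > fit.py <<'E'
from h import *
from scipy.optimize import least_squares
def snap(n,k=5):
    cs=[cap(n) for _ in range(k)];return cs[0],np.mean([q["image"].astype(float) for q in cs],0)
def redness(I): return (I[...,2]-np.maximum(I[...,1],I[...,0]))
if __name__=="__main__":
    show()
    for n in("top","scene"):
        c,I=snap(n);R=redness(I);cv2.imwrite(f"{n}_now.png",I.clip(0,255).astype(np.uint8))
        o=proj(c,(.499,-.367,.09)).astype(int)
        print(n,"red",[(int(x),int(y),int(R[y,x])) for y in range(o[1]-16,o[1]+14) for x in range(o[0]-18,o[0]+18) if R[y,x]>22])
        for z in(.1005,.1095):
            for yaw in(-4,8,20):
                t=np.radians(yaw);print(z,yaw,[np.round(proj(c,(.4992+r*np.cos(t),-.3666+r*np.sin(t),z)),1) for r in(0.003,.010,.017)])
        for t in("knob_mid","knob_pointer","spindle_foot"):print(t,[(round(r["conf"],2),np.round(r["location"],1)) for r in nets.find_in(n,t)[:3]])
E
python3 fit.py
```

```text
t 17.5 p [0.4075 0.0249 0.1766] psi 22.3 q [-1.240e+01  1.960e+01  1.153e+02  1.000e-01  4.540e+01 -3.470e+01] F [-0.6 -1.1 -0.2] M [-0.07  0.01  0.03] open 0.7 gf 0.0
top red [(319, 175, 36), (320, 175, 64), (321, 175, 34), (318, 176, 48), (319, 176, 114), (320, 176, 140), (321, 176, 116), (318, 177, 29), (319, 177, 90), (320, 177, 128), (321, 177, 83), (320, 178, 26), (318, 179, 27), (319, 179, 59), (320, 179, 40), (317, 180, 22), (318, 180, 30), (319, 180, 88), (320, 180, 86), (319, 181, 38), (320, 181, 118), (321, 181, 61), (319, 182, 31), (320, 182, 83), (321, 182, 61), (319, 183, 28), (320, 183, 89), (321, 183, 90), (320, 184, 40), (321, 184, 113), (322, 184, 53), (320, 185, 23), (321, 185, 47), (322, 185, 37)]
0.1005 -4 [array([321.3, 185.1]), array([321.4, 182.2]), array([321.5, 179.3])]
0.1005 8 [array([321.1, 185.1]), array([320.5, 182.2]), array([320. , 179.4])]
0.1005 20 [array([320.8, 185.2]), array([319.7, 182.5]), array([318.6, 179.8])]
0.1095 -4 [array([321.8, 184.4]), array([321.9, 181.5]), array([322. , 178.6])]
0.1095 8 [array([321.6, 184.4]), array([321. , 181.5])
[... 545 characters left out ...]
 (300, 174, 31), (301, 174, 22)]
0.1005 -4 [array([308.2, 168.3]), array([306.7, 166.8]), array([305.3, 165.4])]
0.1005 8 [array([308. , 168.3]), array([306.1, 167.1]), array([304.2, 165.8])]
0.1005 20 [array([307.8, 168.4]), array([305.6, 167.4]), array([303.3, 166.4])]
0.1095 -4 [array([308.5, 165.4]), array([307., 164.]), array([305.6, 162.6])]
0.1095 8 [array([308.3, 165.5]), array([306.4, 164.2]), array([304.5, 163. ])]
0.1095 20 [array([308.1, 165.6]), array([305.8, 164.6]), array([303.6, 163.6])]
knob_mid [(0.76, array([307.7, 171.4])), (0.6, array([179.2, 239.7]))]
knob_pointer [(0.76, array([180. , 243.3])), (0.72, array([307.7, 176.1]))]
spindle_foot [(0.67, array([287.7, 172.7]))]
```

```bash
python3 -c "
from h import *
print(inc((.44,-.18,.15),22),inc((.4998,-.3658,.14),22))"
```

```text
[-0.6523 -0.1561  0.0889 -0.     -0.     -0.0007] [-1.3013e+00 -2.0190e-01  1.2220e-01 -0.0000e+00 -0.0000e+00 -7.0000e-04]
```

{"fn": "move_arm", "kwargs": {
  "increments": [
    [-0.98,-0.17,0.06,0,0,0,0.75],
    [-0.98,-0.17,0.06,0,0,0,0.75],
    [-0.98,-0.17,0.06,0,0,0,0.75],
    [-0.98,-0.17,0.06,0,0,0,0.75],
    [-0.98,-0.17,0.06,0,0,0,0.75],
    [-0.98,-0.17,0.06,0,0,0,0.75],
    [-0.98,-0.17,0.06,0,0,0,0.75],
    [-0.98,-0.17,0.06,0,0,0,0.75]
  ]
}}

```text
time_s: 18.97
position: [0.4755, -0.2806, 0.1589]
tcp_rot: [[-0.369, 0.929, 0.005], [0.929, 0.369, -0.007], [-0.008, 0.002, -1.0]]
force: [0.6, 1.2, 0.5]
opening: 0.748
grasp_force: 0.0
```

```bash
python3 -c "
from h import *
show();print(inc((.4995,-.3664,.135),22))"
```

```text
t 18.97 p [ 0.4755 -0.2806  0.1589] psi 21.7 q [-42.1  30.3  97.1  -0.1  52.1 -63.7] F [0.6 1.2 0.5] M [-0.08 -0.03 -0.02] open 0.748 gf 0.0
[-0.2946 -0.0315  0.0819  0.0008  0.0026 -0.0019]
```

{"fn": "move_arm", "kwargs": {
  "increments": [
    [-0.28,-0.03,0.08,0,0,0,0.75],
    [-0.28,-0.03,0.08,0,0,0,0.75],
    [-0.28,-0.03,0.08,0,0,0,0.75],
    [-0.28,-0.03,0.08,0,0,0,0.75],
    [-0.28,-0.03,0.08,0,0,0,0.75]
  ]
}}

```text
time_s: 19.38
position: [0.4951, -0.3528, 0.1341]
tcp_rot: [[-0.372, 0.928, -0.002], [0.928, 0.372, 0.002], [0.003, -0.001, -1.0]]
force: [-1.0, 0.6, -0.3]
opening: 0.749
grasp_force: 0.0
```

```bash
python3 -c "
from h import *
show();print(inc((.4995,-.3664,.0865),22))"
```

```text
t 19.38 p [ 0.4951 -0.3528  0.1341] psi 21.9 q [-46.   36.1  89.5   0.   54.6 -67.9] F [-1.   0.6 -0.3] M [-0.06  0.03  0.03] open 0.749 gf 0.0
[-0.0481 -0.0031  0.1584 -0.0002 -0.0009 -0.0007]
```

{"fn": "move_arm", "kwargs": {
  "increments": [
    [-0.047,-0.003,0.04,0,0,0,0.75],
    [-0.047,-0.003,0.14,0,0,0,0.75],
    [-0.047,-0.003,0.158,0,0,0,0.7],
    [-0.047,-0.003,0.158,0,0,0,0.6],
    [-0.047,-0.003,0.158,0,0,0,0],
    [-0.047,-0.003,0.158,0,0,0,0],
    [-0.047,-0.003,0.158,0,0,0,0],
    [-0.047,-0.003,0.158,0,0,0,0],
    [-0.047,-0.003,0.158,0,0,0,0]
  ]
}}

```text
time_s: 20.13
position: [0.5006, -0.3676, 0.0886]
tcp_rot: [[-0.373, 0.928, 0.001], [0.928, 0.373, -0.001], [-0.001, 0.001, -1.0]]
force: [-0.8, 0.3, 4.3]
opening: 0.428
grasp_force: 30.0
```

```bash
python3 -c "
from h import *
show();print(bot.read_state()['tau'])"
```

```text
t 20.13 p [ 0.5006 -0.3676  0.0886] psi 21.9 q [-46.6  40.5  89.2  -0.   50.2 -68.5] F [-0.8  0.3  4.3] M [ 0.04  0.13 -0.02] open 0.428 gf 30.0
[-2.49846591e-03 -4.42089665e+01 -1.22470683e+01 -5.94632511e-04
 -2.16982551e-01 -1.14941981e-02]
```

{"fn": "move_arm", "kwargs": {
  "increments": [
    [0,0,0,0,0,0.02,0],
    [0,0,0,0,0,0.04,0],
    [0,0,0,0,0,0.06,0],
    [0,0,0,0,0,0.06,0]
  ]
}}

```text
time_s: 20.47
position: [0.5002, -0.3681, 0.0886]
tcp_rot: [[-0.192, 0.981, 0.0], [0.981, 0.192, -0.002], [-0.002, -0.0, -1.0]]
force: [-2.9, -0.5, 6.1]
opening: 0.419
grasp_force: 30.0
```

```bash
cat > rd.py <<'E'
from fit import *
M=[];T=[]
for _ in range(4):
    cap("scene");s=bot.read_state();M.append(s["moment"]);T.append(s["tau"][5])
show();print("Mz",np.round(np.array(M)[:,2],3),np.mean(M,0)[2].round(3),"tau6",np.round(T,3))
c,I=snap("scene",4);R=redness(I)
print([(x,y,int(R[y,x])) for y in range(158,176) for x in range(300,314) if R[y,x]>20])
E
python3 rd.py
```

```text
t 20.67 p [ 0.5002 -0.3681  0.0886] psi 11.2 q [-46.6  40.5  89.2  -0.1  50.2 -57.8] F [-2.5 -0.1  6. ] M [-0.13  0.48  0.09] open 0.429 gf 30.0
Mz [0.025 0.019 0.003 0.089] 0.034 tau6 [0.114 0.028 0.012 0.009]
[(305, 165, 26), (306, 165, 25), (305, 166, 30), (306, 166, 35), (307, 166, 29), (306, 167, 31), (307, 167, 36), (308, 167, 30), (307, 168, 26), (308, 168, 29)]
```

{"fn": "move_arm", "kwargs": {
  "increments": [
    [0,0,0,0,0,0.035,0],
    [0,0,0,0,0,0.07,0],
    [0,0,0,0,0,0.105,0],
    [0,0,0,0,0,0.14,0],
    [0,0,0,0,0,0.14,0]
  ]
}}

```text
time_s: 21.28
position: [0.4992, -0.3681, 0.0886]
tcp_rot: [[0.245, 0.969, -0.002], [0.969, -0.245, -0.001], [-0.002, -0.001, -1.0]]
force: [-5.1, -0.8, 7.3]
opening: 0.427
grasp_force: 30.0
```

```bash
python3 rd.py
```

```text
t 21.48 p [ 0.4992 -0.368   0.0886] psi -14.0 q [-46.7  40.5  89.2  -0.1  50.3 -32.6] F [-5.2 -0.7  5.9] M [-0.24  0.94  0.03] open 0.431 gf 30.0
Mz [-0.016  0.044  0.025  0.031] 0.021 tau6 [0.167 0.04  0.016 0.012]
[(308, 161, 22), (307, 162, 23), (308, 162, 21), (307, 163, 21), (308, 165, 21), (307, 166, 20), (308, 166, 32), (309, 166, 25), (308, 167, 33), (309, 167, 35), (308, 168, 20), (309, 168, 23)]
```

```bash
python3 - <<'E'
from fit import *
ct=cap("top");cs=cap("scene")
def line(I,x0,x1,y0,y1,th):
    R=redness(I.astype(float))[y0:y1,x0:x1];m=R>th*R.max();y,x=np.where(m);w=R[m]
    P=np.c_[x+x0,y+y0].astype(float);return np.average(P,axis=0,weights=w)
def tri(a,b):
    e1,d1=ray(ct,a);e2,d2=ray(cs,b);A=np.c_[d1,-d2];s=np.linalg.lstsq(A,e2-e1,rcond=None)[0];p,q=e1+s[0]*d1,e2+s[1]*d2;return np.round((p+q)/2,4),"gap mm",round(1e3*np.linalg.norm(p-q),1)
T=cv2.imread("T.png");S=cv2.imread("S.png");Tn=cv2.imread("top_now.png");Sn=cv2.imread("scene_now.png")
o=proj(ct,(.4695,-.103,.036)).astype(int);p=proj(cs,(.4695,-.103,.036)).astype(int)
print(o,p)
for th in(.4,.6):
    a=line(T,o[0]-6,o[0]+6,o[1]-4,o[1]+3,th);b=line(S,p[0]-4,p[0]+5,p[1]-3,p[1]+3,th)
    print("table",a,b,tri(a,b))
    a=line(Tn,316,325,179,187,th);b=line(Sn,301,311,162,171,th);print("now",a,b,tri(a,b))
# red off dot as check (z .063)
a=line(T,316,325,173,180,.3);b=line(S,297,306,170,178,.3);print("dot",a,b,tri(a,b))
# grip base edge on table: predicted vs observed
th=np.linspace(0,6.283,200);P=np.array([proj(cs,(.4735+.019*np.cos(t),-.1116+.019*np.sin(t),.006)) for t in th]);k=P[:,1].argmax();print("table grip base pred",P[k]);x=int(round(P[k][0]));g=S.mean(2)
r=int(P[k][1]);print(r-6,g[r-6:r+10,x].astype(int))
E
```

```text
[212 204] [222 231]
table [212.48529412 204.84893048] [222.36833333 231.45666667] (array([ 0.4698, -0.1026,  0.0359]), 'gap mm', np.float64(0.1))
now [320.31712707 181.78563536] [305.65085389 166.82163188] (array([ 0.5102, -0.3646,  0.1008]), 'gap mm', np.float64(0.1))
table [212.52063492 204.71428571] [222.26457399 231.63004484] (array([ 0.4703, -0.1025,  0.0348]), 'gap mm', np.float64(0.2))
now [320.17339312 181.90881913] [305.79245283 166.94070081] (array([ 0.5097, -0.3645,  0.1008]), 'gap mm', np.float64(0.4))
dot [319.86956522 176.30027174] [301.89632422 174.08765316] (array([ 0.5307, -0.3699,  0.0619]), 'gap mm', np.float64(1.6))
table grip base pred [225.47336293 243.60403397]
237 [148 144 143 145 145 143 126  88  63  95 142 171 180 181 181 180]
```

Triangulating both views puts the knob's top at z = 0.1008 (home is 0.1005), so the knob is fully home. The red line had been turned about 22° past the dot. I'll unload the side and press forces, back off clockwise, then approach the dot anticlockwise while watching the torque.

{"fn": "move_arm", "kwargs": {
  "increments": [
    [0,-0.0035,-0.003,0,0,0.03,0],
    [0,-0.0035,-0.003,0,0,0.06,0],
    [0,-0.0035,-0.003,0,0,0.06,0],
    [0,-0.0035,-0.003,0,0,0.03,0],
    [0,-0.0035,-0.003,0,0,0,0],
    [0,-0.0035,-0.003,0,0,-0.01,0],
    [0,-0.0035,-0.003,0,0,-0.01,0]
  ]
}}

```text
time_s: 22.37
position: [0.4991, -0.3672, 0.0886]
tcp_rot: [[0.21, 0.978, -0.0], [0.978, -0.21, -0.0], [-0.0, -0.0, -1.0]]
force: [-2.3, -0.0, 3.2]
opening: 0.425
grasp_force: 30.0
```

```bash
cat > rd2.py <<'E'
from h import *
M=[];T=[]
for _ in range(6):
    cap("scene");s=bot.read_state();M.append(s["moment"][2]);T.append(s["tau"][5])
show();print("Mz",np.mean(M).round(3),"+-",(np.std(M)/6**.5).round(3),"tau6",np.round(T,3))
E
python3 rd2.py
```

```text
t 22.67 p [ 0.4991 -0.3672  0.0886] psi -12.3 q [-46.7  40.5  89.3  -0.   50.2 -34.4] F [-1.7  0.5  5.5] M [-0.15  0.61  0.04] open 0.431 gf 30.0
Mz -0.003 +- 0.013 tau6 [-0.082 -0.024 -0.006 -0.    -0.001  0.003]
```

{"fn": "move_arm", "kwargs": {
  "increments": [
    [0,0,-0.002,0,0,-0.015,0],
    [0,0,-0.002,0,0,-0.03,0],
    [0,0,-0.002,0,0,-0.045,0],
    [0,0,-0.002,0,0,-0.06,0],
    [0,0,-0.002,0,0,-0.06,0]
  ]
}}

```text
time_s: 23.08
position: [0.4993, -0.367, 0.0887]
tcp_rot: [[0.025, 1.0, 0.0], [1.0, -0.025, 0.0], [0.0, 0.0, -1.0]]
force: [-1.8, -0.9, 2.8]
opening: 0.425
grasp_force: 30.0
```

```bash
python3 rd2.py
```

```text
t 23.38 p [ 0.4993 -0.367   0.0887] psi -1.5 q [-46.6  40.5  89.3   0.   50.2 -45.1] F [-1.2 -0.2  0.9] M [-0.21  0.29 -0.01] open 0.426 gf 30.0
Mz 0.014 +- 0.011 tau6 [-0.096 -0.02   0.001  0.005  0.005  0.005]
```

{"fn": "move_arm", "kwargs": {
  "increments": [
    [0,0,0,0,0,-0.02,0],
    [0,0,0,0,0,-0.04,0],
    [0,0,0,0,0,-0.06,0],
    [0,0,0,0,0,-0.08,0],
    [0,0,0,0,0,-0.08,0]
  ]
}}

```text
time_s: 23.8
position: [0.4998, -0.3671, 0.0887]
tcp_rot: [[-0.224, 0.975, 0.001], [0.975, 0.224, -0.0], [-0.0, 0.001, -1.0]]
force: [0.9, -0.0, 0.0]
opening: 0.428
grasp_force: 30.0
```

```bash
python3 rd2.py
```

```text
t 24.1 p [ 0.4997 -0.3671  0.0888] psi 12.8 q [-46.6  40.5  89.3   0.   50.2 -59.5] F [ 1.2  0.  -0.7] M [-0.2  -0.29 -0.  ] open 0.427 gf 30.0
Mz -0.015 +- 0.007 tau6 [-0.13  -0.03  -0.005 -0.001 -0.002 -0.005]
```

{"fn": "move_arm", "kwargs": {
  "increments": [
    [0,0,0,0,0,0.03,0],
    [0,0,0,0,0,0.06,0],
    [0,0,0,0,0,0.09,0],
    [0,0,0,0,0,0.12,0],
    [0,0,0,0,0,0.15,0],
    [0,0,0,0,0,0.18,0]
  ]
}}

```text
time_s: 24.6
position: [0.4988, -0.3673, 0.0887]
tcp_rot: [[0.338, 0.941, -0.001], [0.941, -0.338, -0.0], [-0.001, -0.001, -1.0]]
force: [-1.3, -0.9, 0.8]
opening: 0.429
grasp_force: 30.0
```

```bash
python3 rd2.py
```

```text
t 24.9 p [ 0.4989 -0.3672  0.0887] psi -19.4 q [-46.7  40.5  89.3  -0.   50.2 -27.2] F [-1.4 -1.6  0.3] M [-0.42  0.35  0.03] open 0.423 gf 30.0
Mz 0.006 +- 0.013 tau6 [ 0.212  0.426  0.13   0.03   0.004 -0.001]
```

{"fn": "move_arm", "kwargs": {
  "increments": [
    [0,0,0,0,0,-0.025,0],
    [0,0,0,0,0,-0.05,0],
    [0,0,0,0,0,-0.075,0],
    [0,0,0,0,0,-0.1,0]
  ]
}}

```text
time_s: 25.23
position: [0.499, -0.3669, 0.0887]
tcp_rot: [[0.021, 1.0, -0.001], [1.0, -0.021, 0.0], [0.0, -0.001, -1.0]]
force: [-1.6, -0.6, -0.1]
opening: 0.428
grasp_force: 30.0
```

```bash
python3 -c "
from h import *
show();print(bot.read_state()['tau'][5])"
```

```text
t 25.23 p [ 0.499  -0.3669  0.0887] psi -1.2 q [-46.7  40.5  89.3  -0.   50.2 -45.4] F [-1.6 -0.6 -0.1] M [-0.23  0.19 -0.01] open 0.428 gf 30.0
0.6181668117642403
```

{"fn": "move_arm", "kwargs": {
  "increments": [
    [0,0,0,0,0,-0.025,0],
    [0,0,0,0,0,-0.05,0],
    [0,0,0,0,0,-0.075,0]
  ]
}}

```text
time_s: 25.48
position: [0.4997, -0.367, 0.0888]
tcp_rot: [[-0.212, 0.977, 0.001], [0.977, 0.212, 0.0], [-0.0, 0.001, -1.0]]
force: [0.7, -1.0, -0.6]
opening: 0.424
grasp_force: 30.0
```

```bash
python3 -c "
from h import *
show();print(bot.read_state()['tau'][5]);M=[]
for _ in range(3):
  cap('scene');M.append(round(bot.read_state()['moment'][2],3))
print(M)"
```

```text
t 25.48 p [ 0.4997 -0.367   0.0888] psi 12.3 q [-46.6  40.5  89.3   0.1  50.2 -58.9] F [ 0.7 -1.  -0.6] M [-0.17 -0.23  0.01] open 0.424 gf 30.0
0.6113234348595142
[np.float64(-0.038), np.float64(-0.02), np.float64(-0.016)]
```

{"fn": "move_arm", "kwargs": {
  "increments": [
    [0,0,0,0,0,-0.025,0],
    [0,0,0,0,0,-0.05,0],
    [0,0,0,0,0,-0.075,0]
  ]
}}

```text
time_s: 25.88
position: [0.5006, -0.3672, 0.0889]
tcp_rot: [[-0.432, 0.902, 0.003], [0.902, 0.432, -0.001], [-0.002, 0.002, -1.0]]
force: [3.4, -0.1, -1.8]
opening: 0.428
grasp_force: 30.0
```

```bash
python3 -c "
from h import *
show();print(bot.read_state()['tau'][5]);M=[]
for _ in range(3):
  cap('scene');M.append(round(bot.read_state()['moment'][2],3))
print(M)"
```

```text
t 25.88 p [ 0.5006 -0.3672  0.0889] psi 25.6 q [-46.6  40.5  89.3   0.1  50.1 -72.3] F [ 3.4 -0.1 -1.8] M [-0.   -0.71 -0.12] open 0.428 gf 30.0
0.5414216592907906
[np.float64(-0.077), np.float64(-0.038), np.float64(-0.057)]
```

{"fn": "move_arm", "kwargs": {
  "increments": [
    [0,0,-0.03,0,0,0,0],
    [0,0,-0.054,0,0,0,0],
    [0,0,-0.054,0,0,0.04,0],
    [0,0,-0.054,0,0,0.25,0],
    [0,0,-0.054,0,0,0.25,0],
    [0,0,-0.054,0,0,0.25,0],
    [0,0,-0.054,0,0,0.25,0],
    [0,0,-0.054,0,0,0.25,0],
    [0,0,-0.054,0,0,0.25,0]
  ]
}}

```text
time_s: 26.78
position: [0.4981, -0.3665, 0.1052]
tcp_rot: [[0.34, 0.94, -0.002], [0.94, -0.34, 0.001], [0.0, -0.003, -1.0]]
force: [0.1, -0.3, -1.3]
opening: 0.429
grasp_force: 30.0
```

```bash
python3 - <<'E'
from fit import *
show()
c,I=snap("scene",2);R=redness(I)
print([(x,y,int(R[y,x])) for y in range(152,176) for x in range(298,316) if R[y,x]>22])
E
```

```text
t 26.78 p [ 0.4981 -0.3665  0.1052] psi -19.9 q [-46.7  39.1  88.9  -0.1  52.2 -26.7] F [ 0.1 -0.3 -1.3] M [-0.16  0.04 -0.03] open 0.429 gf 30.0
[(305, 156, 23)]
```

{"fn": "move_arm", "kwargs": {
  "increments": [
    [-0.001,0.003,0.015,0,0,0,0],
    [-0.001,0.003,0.023,0,0,0,0],
    [-0.001,0.003,0.03,0,0,0,0],
    [-0.001,0.003,0.03,0,0,0,0]
  ]
}}

```text
time_s: 27.22
position: [0.4991, -0.3674, 0.0953]
tcp_rot: [[0.333, 0.943, -0.002], [0.943, -0.333, 0.001], [0.0, -0.002, -1.0]]
force: [-1.0, -0.9, -1.5]
opening: 0.428
grasp_force: 30.0
```

```bash
python3 -c "
from h import *
show()"
```

```text
t 27.22 p [ 0.4991 -0.3674  0.0953] psi -19.5 q [-46.7  40.   89.   -0.1  51.1 -27.1] F [-1.  -0.9 -1.5] M [-0.26  0.39  0.03] open 0.428 gf 30.0
```

{"fn": "move_arm", "kwargs": {
  "increments": [
    [0,0,0.008,0,0,0,0],
    [0,0,0.016,0,0,0,0],
    [0,0,0.016,0,0,0,0]
  ]
}}

```text
time_s: 27.47
position: [0.4991, -0.3674, 0.0906]
tcp_rot: [[0.334, 0.943, -0.002], [0.943, -0.334, 0.001], [0.0, -0.002, -1.0]]
force: [-3.7, -1.7, -0.5]
opening: 0.429
grasp_force: 30.0
```

```bash
python3 -c "
from h import *
show()"
```

```text
t 27.47 p [ 0.4991 -0.3674  0.0906] psi -19.5 q [-46.7  40.4  89.2  -0.1  50.6 -27.1] F [-3.7 -1.7 -0.5] M [-0.32  0.77  0.05] open 0.429 gf 30.0
```

{"fn": "move_arm", "kwargs": {
  "increments": [
    [0,0,0.008,0,0,0,0],
    [0,0,0.01,0,0,0,0],
    [0,0,0.01,0,0,0,0]
  ]
}}

```text
time_s: 27.72
position: [0.4991, -0.3676, 0.0886]
tcp_rot: [[0.334, 0.943, -0.002], [0.943, -0.334, 0.0], [-0.0, -0.002, -1.0]]
force: [-5.0, 0.1, 4.3]
opening: 0.428
grasp_force: 30.0
```

```bash
python3 -c "
from h import *
show()"
```

```text
t 27.72 p [ 0.4991 -0.3676  0.0886] psi -19.5 q [-46.7  40.5  89.2  -0.1  50.4 -27.1] F [-5.   0.1  4.3] M [-0.15  1.07  0.02] open 0.428 gf 30.0
```

```bash
cat > ed.py <<'E'
from fit import *
show();c,I=snap("scene",3);g=I.mean(2)
np.set_printoptions(linewidth=200)
print(g[164:192,298:322].astype(int))
E
python3 ed.py
```

```text
t 27.72 p [ 0.4991 -0.3676  0.0886] psi -19.5 q [-46.7  40.5  89.2  -0.1  50.4 -27.1] F [-5.   0.1  4.3] M [-0.15  1.07  0.02] open 0.428 gf 30.0
[[ 95 104 108 105  84  71  69  75  70  56  39  35  41  47  47  48  46  44  50  48  43  47  45  43]
 [110 114 115 111  96  74  72  81  78  61  42  33  35  41  43  43  45  42  41  42  38  38  39  34]
 [114 116 117 114 105  95  96 101  98  72  42  28  32  38  33  37  31  34  35  32  27  30  29  26]
 [118 119 121 121 118 113 115 114 104  78  45  26  24  27  29  26  28  24  19  27  22  21  22  23]
 [122 125 126 127 125 124 123 117 104  77  42  28  27  27  29  21  25  23  23  25  25  28  22  27]
 [127 128 129 129 128 126 123 117 102  76  41  27  32  37  40  33  23  21  21  24  25  23  24  24]
 [129 128 128 128 125 127 123 118 101  68  38  32  43  48  49  36  26  24  22  19  18  23  15  23]
 [127 124 121 123 123 125 125 121 102  68  40  37  47  53  48  37  24  25  21  20  19  25  16  17]
 [114 108 104 113 122 126 128 121 104  69  35  33  40  42  40  29  28  23  19  23  19  23  22  23]
 [ 82  75  81 107 124 129 131 126 108  76  40  27  29  27  30  
[... 1118 characters left out ...]
1  37]
 [ 32  28  26  24  28  26  32  28  26  29  26  30  27  23  27  32  31  28  28  23  26  31  31  40]
 [ 28  27  25  20  26  36  52  44  33  24  27  25  26  25  30  39  43  33  26  26  27  34  44  73]
 [ 19  23  25  28  31  45  61  60  42  32  23  25  24  26  31  48  52  47  38  42  51  59  75 119]
 [ 24  29  26  24  32  44  57  55  40  28  26  29  24  21  34  48  57  58  59  71  87  95 109 147]
 [ 24  25  26  24  25  29  36  37  27  26  25  28  29  35  47  55  69  80  93 104 114 120 128 156]
 [ 20  26  27  21  27  28  27  30  27  31  37  43  58  65  81  90 101 110 119 123 128 131 133 151]
 [ 22  23  23  26  21  27  28  35  42  54  65  78  90 103 110 118 123 125 129 131 132 132 131 139]]
```

{"fn": "move_arm", "kwargs": {
  "increments": [
    [0,0,-0.03,0,0,0,0],
    [0,0,-0.055,0,0,0,0],
    [0,0,-0.055,0,0,0,0]
  ]
}}

```text
time_s: 28.12
position: [0.5021, -0.3687, 0.1068]
tcp_rot: [[0.334, 0.942, 0.005], [0.942, -0.334, -0.003], [-0.001, 0.006, -1.0]]
force: [-0.7, -1.4, -1.0]
opening: 0.427
grasp_force: 30.0
```

```bash
python3 ed.py
```

```text
t 28.12 p [ 0.5021 -0.3687  0.1068] psi -19.5 q [-46.6  39.1  88.5   0.1  52.1 -27.1] F [-0.7 -1.4 -1. ] M [-0.08  0.1   0.02] open 0.427 gf 30.0
[[ 94 103 110 115 122 126 126 121 105  78  47  36  45  54  56  45  30  21  14  17  24  25  25  18]
 [108 113 115 120 125 127 126 122 108  79  45  31  43  49  43  38  28  24  24  24  20  16  24  20]
 [114 116 117 121 126 129 129 123 108  78  42  29  32  34  32  30  25  22  20  21  25  25  24  26]
 [117 119 121 125 129 131 131 128 114  88  51  28  21  26  25  22  24  25  24  25  26  28  32  30]
 [123 125 125 129 132 133 133 132 124 102  69  37  20  24  21  20  20  25  22  29  32  35  36  41]
 [127 127 123 126 130 131 132 133 131 118  91  56  28  25  21  21  22  23  22  31  33  42  47  45]
 [127 121 113 118 126 130 130 130 133 129 105  64  35  19  21  23  27  22  24  33  39  44  47  48]
 [122 110  98 108 122 128 127 129 132 130 109  66  34  21  24  20  23  29  26  36  44  47  50  48]
 [110  89  77  92 117 127 128 126 128 127 106  67  30  20  20  24  19  21  24  34  42  46  47  47]
 [ 78  58  51  74 106 120 127 127 128 122 100  59  28  25  21  
[... 1118 characters left out ...]
2  46]
 [ 33  31  31  26  27  27  37  33  26  22  28  27  23  25  31  30  25  25  23  21  26  27  37  48]
 [ 29  27  22  17  30  37  49  45  36  25  28  27  27  26  32  40  40  34  29  27  28  37  58  93]
 [ 25  26  24  25  28  46  59  59  46  28  29  25  23  23  33  49  56  47  38  35  47  62  98 145]
 [ 27  24  20  24  28  48  53  54  40  30  25  22  26  28  33  46  53  56  59  71  83  95 128 172]
 [ 26  31  25  29  28  32  35  36  33  28  24  27  30  36  47  58  69  80  93 104 115 121 133 168]
 [ 26  23  20  27  22  30  27  26  28  32  34  45  55  65  78  90  99 109 118 124 128 129 135 156]
 [ 26  23  26  25  23  25  26  33  45  52  66  80  92  98 109 120 124 125 128 131 131 132 133 151]]
```

The knob lifts with the hand (grip edge moves from row 182 to 176) and the nut shows beneath it. So it had been home, but turning met almost no torque. I'll test it well outside the flat's range (pointer about -92°) and do the press-and-turn search with a known riding height.

```bash
python3 -c "
from h import *
print(inc((.498,-.3665,.1055),-90))"
```

```text
[ 8.000e-04 -1.030e-02 -9.000e-04  6.000e-04 -3.000e-04  3.916e-01]
```

{"fn": "move_arm", "kwargs": {
  "increments": [
    [0.001,-0.01,-0.001,0,0,0.39,0],
    [0.001,-0.01,-0.001,0,0,0.39,0],
    [0.001,-0.01,-0.001,0,0,0.39,0],
    [0.001,-0.01,-0.001,0,0,0.39,0],
    [0.001,-0.01,-0.001,0,0,0.39,0],
    [0.001,-0.01,-0.001,0,0,0.39,0],
    [0.001,-0.01,-0.001,0,0,0.39,0],
    [0.001,-0.01,-0.001,0,0,0.39,0],
    [0.001,-0.01,-0.001,0,0,0.39,0],
    [0.001,-0.01,-0.001,0,0,0.39,0]
  ]
}}

```text
time_s: 29.1
position: [0.4976, -0.3661, 0.1047]
tcp_rot: [[1.0, -0.001, 0.0], [-0.001, -1.0, 0.0], [0.0, -0.0, -1.0]]
force: [-0.3, -0.2, -0.1]
opening: 0.426
grasp_force: 30.0
```

{"fn": "move_arm", "kwargs": {
  "increments": [
    [0,0,0.014,0,0,0,0],
    [0,0,0.026,0,0,0,0],
    [0,0,0.032,0,0,0,0],
    [0,0,0.032,0,0,0,0]
  ]
}}

```text
time_s: 29.43
position: [0.4977, -0.3664, 0.0967]
tcp_rot: [[1.0, 0.008, 0.001], [0.008, -1.0, -0.0], [0.001, 0.0, -1.0]]
force: [-0.6, 1.4, 10.1]
opening: 0.429
grasp_force: 30.0
```

```bash
python3 -c "
from h import *
show()"
```

```text
t 29.43 p [ 0.4977 -0.3664  0.0967] psi -89.6 q [-46.7  39.7  89.4   0.   50.9  42.8] F [-0.6  1.4 10.1] M [0.3  0.47 0.02] open 0.429 gf 30.0
```

Now it truly rides on the tip (10 N at 9 mm above home), so the flat matters. I'll search anticlockwise under light pressure.

{"fn": "move_arm", "kwargs": {
  "increments": [
    [0,0,-0.002,0,0,-0.035,0],
    [0,0,-0.002,0,0,-0.07,0],
    [0,0,-0.002,0,0,-0.1,0],
    [0,0,-0.002,0,0,-0.1,0]
  ]
}}

```text
time_s: 29.77
position: [0.4971, -0.3667, 0.0968]
tcp_rot: [[0.947, 0.32, -0.0], [0.32, -0.947, -0.001], [-0.001, 0.001, -1.0]]
force: [-2.4, 0.1, 6.3]
opening: 0.43
grasp_force: 30.0
```

```bash
python3 -c "
from h import *
show()"
```

```text
t 29.77 p [ 0.4971 -0.3667  0.0968] psi -71.3 q [-46.7  39.7  89.4  -0.1  50.9  24.6] F [-2.4  0.1  6.3] M [-0.07  0.53  0.02] open 0.43 gf 30.0
```

{"fn": "move_arm", "kwargs": {
  "increments": [
    [0,0,0,0,0,-0.035,0],
    [0,0,0,0,0,-0.07,0],
    [0,0,0,0,0,-0.1,0],
    [0,0,0,0,0,-0.1,0]
  ]
}}

```text
time_s: 30.1
position: [0.4971, -0.3671, 0.0968]
tcp_rot: [[0.802, 0.597, -0.0], [0.597, -0.802, -0.001], [-0.001, 0.001, -1.0]]
force: [-2.3, -0.7, 5.7]
opening: 0.428
grasp_force: 30.0
```

```bash
python3 -c "
from h import *
show()"
```

```text
t 30.1 p [ 0.4971 -0.3671  0.0968] psi -53.3 q [-46.8  39.7  89.4  -0.1  50.9   6.6] F [-2.3 -0.7  5.7] M [-0.2   0.52 -0.01] open 0.428 gf 30.0
```

{"fn": "move_arm", "kwargs": {
  "increments": [
    [0,0,0,0,0,-0.03,0],
    [0,0,0,0,0,-0.06,0],
    [0,0,0,0,0,-0.09,0],
    [0,0,0,0,0,-0.09,0]
  ]
}}

```text
time_s: 30.43
position: [0.4973, -0.3673, 0.0967]
tcp_rot: [[0.604, 0.797, 0.0], [0.797, -0.604, -0.002], [-0.001, 0.001, -1.0]]
force: [-2.1, -2.0, 4.5]
opening: 0.425
grasp_force: 30.0
```

```bash
python3 -c "
from h import *
show()"
```

```text
t 30.43 p [ 0.4973 -0.3673  0.0967] psi -37.2 q [-46.8  39.7  89.4  -0.1  50.8  -9.6] F [-2.1 -2.   4.5] M [-0.34  0.44 -0.  ] open 0.425 gf 30.0
```

{"fn": "move_arm", "kwargs": {
  "increments": [
    [0,0,0,0,0,-0.02,0],
    [0,0,0,0,0,-0.04,0],
    [0,0,0,0,0,-0.04,0]
  ]
}}

```text
time_s: 30.68
position: [0.4973, -0.3673, 0.0966]
tcp_rot: [[0.502, 0.865, 0.0], [0.865, -0.502, -0.002], [-0.001, 0.001, -1.0]]
force: [-1.7, -1.0, 4.8]
opening: 0.43
grasp_force: 30.0
```

```bash
python3 -c "
from h import *
show()"
```

```text
t 30.68 p [ 0.4973 -0.3673  0.0966] psi -30.1 q [-46.8  39.7  89.4  -0.1  50.8 -16.6] F [-1.7 -1.   4.8] M [-0.43  0.4  -0.03] open 0.43 gf 30.0
```

{"fn": "move_arm", "kwargs": {
  "increments": [
    [0,0,0.002,0,0,-0.02,0],
    [0,0,0.002,0,0,-0.03,0],
    [0,0,0.002,0,0,-0.03,0]
  ]
}}

```text
time_s: 30.93
position: [0.4974, -0.3674, 0.0962]
tcp_rot: [[0.42, 0.907, 0.001], [0.907, -0.42, -0.002], [-0.002, 0.001, -1.0]]
force: [-1.6, -1.9, 5.2]
opening: 0.433
grasp_force: 30.0
```

```bash
python3 -c "
from h import *
show()"
```

```text
t 30.93 p [ 0.4974 -0.3674  0.0962] psi -24.9 q [-46.8  39.7  89.4  -0.1  50.8 -21.9] F [-1.6 -1.9  5.2] M [-0.41  0.5   0.03] open 0.433 gf 30.0
```

{"fn": "move_arm", "kwargs": {
  "increments": [
    [0,0,0,0,0,-0.02,0],
    [0,0,0,0,0,-0.03,0],
    [0,0,0,0,0,-0.03,0]
  ]
}}

```text
time_s: 31.18
position: [0.4983, -0.3668, 0.0953]
tcp_rot: [[0.334, 0.942, 0.002], [0.942, -0.334, -0.001], [-0.0, 0.003, -1.0]]
force: [1.8, -1.0, -0.8]
opening: 0.421
grasp_force: 30.0
```

```bash
python3 -c "
from h import *
show()"
```

```text
t 31.18 p [ 0.4983 -0.3668  0.0953] psi -19.5 q [-46.7  39.8  89.4   0.1  50.7 -27.2] F [ 1.8 -1.  -0.8] M [-0.28 -0.32 -0.05] open 0.421 gf 30.0
```

It dropped between ψ = -25° and -19.5° (force fell to 0), so the spindle's flat now sits close to the stop position. Pressing home, then turning gently to the dot only.

{"fn": "move_arm", "kwargs": {
  "increments": [
    [0,0,0.01,0,0,0,0],
    [0,0,0.02,0,0,0,0],
    [0,0,0.026,0,0,0,0],
    [0,0,0.026,0,0,0,0]
  ]
}}

```text
time_s: 31.52
position: [0.4985, -0.3672, 0.0886]
tcp_rot: [[0.335, 0.942, 0.002], [0.942, -0.335, -0.002], [-0.001, 0.003, -1.0]]
force: [3.1, -0.6, 4.9]
opening: 0.426
grasp_force: 30.0
```

```bash
python3 -c "
from h import *
show()"
```

```text
t 31.52 p [ 0.4985 -0.3672  0.0886] psi -19.5 q [-46.7  40.4  89.5   0.   49.9 -27.2] F [ 3.1 -0.6  4.9] M [-0.2  -0.39  0.04] open 0.426 gf 30.0
```

{"fn": "move_arm", "kwargs": {
  "increments": [
    [0,0,0,0,0,-0.025,0],
    [0,0,0,0,0,-0.05,0],
    [0,0,0,0,0,-0.075,0],
    [0,0,0,0,0,-0.1,0],
    [0,0,0,0,0,-0.1,0]
  ]
}}

```text
time_s: 31.93
position: [0.4982, -0.3671, 0.0886]
tcp_rot: [[0.024, 1.0, 0.002], [1.0, -0.024, -0.002], [-0.002, 0.002, -1.0]]
force: [2.4, -1.2, 5.8]
opening: 0.432
grasp_force: 30.0
```

```bash
python3 -c "
from h import *
show()"
```

```text
t 31.93 p [ 0.4982 -0.3671  0.0886] psi -1.4 q [-46.7  40.4  89.6   0.   49.9 -45.3] F [ 2.4 -1.2  5.8] M [-0.24 -0.29 -0.02] open 0.432 gf 30.0
```

{"fn": "move_arm", "kwargs": {
  "increments": [
    [0,0,-0.004,0,0,0,0],
    [0,0,-0.004,0,0,0,0.65],
    [0,0,-0.004,0,0,0,0.65],
    [0,0,-0.004,0,0,0,0.65],
    [0,0,-0.1,0,0,0,0.65],
    [0.1,0,-0.2,0,0,0,0.65],
    [0.65,-0.2,-0.25,0,0,0,0.65],
    [0.65,-0.2,-0.25,0,0,0,0.65],
    [0.65,-0.2,-0.25,0,0,0,0.65],
    [0.65,-0.2,-0.25,0,0,0,0.65]
  ]
}}

```text
time_s: 32.77
position: [0.4435, -0.1771, 0.1615]
tcp_rot: [[0.027, 1.0, -0.003], [1.0, -0.027, 0.002], [0.002, -0.003, -1.0]]
force: [0.1, 0.3, 0.1]
opening: 0.651
grasp_force: 0.0
```

```bash
cat > yaw.py <<'E'
from fit import *
show()
c,I=snap("top",2);R=redness(I)
pts=[(x,y,R[y,x]) for y in range(178,188) for x in range(314,330) if R[y,x]>25 and not(y==178 and 318<=x<=322)]
print([(x,y,int(r)) for x,y,r in pts])
w=np.array([np.r_[onz(c,(x,y),.1005)[:2],r] for x,y,r in pts]);m=np.average(w[:,:2],axis=0,weights=w[:,2]);v=np.linalg.svd((w[:,:2]-m)*np.sqrt(w[:,2:]))[2];d=v[0]*np.sign(v[0][0])
print("yaw slope",np.degrees(np.arctan2(d[1],d[0])),"from axis",np.degrees(np.arctan2(m[1]+.3668,m[0]-.4994)),"mid",m)
E
python3 yaw.py
```

```text
t 32.77 p [ 0.4435 -0.1771  0.1615] psi -1.6 q [-35.2  25.6 106.9  -0.   47.7 -33.6] F [0.1 0.3 0.1] M [-0.08  0.04 -0.04] open 0.651 gf 0.0
[(322, 179, 46), (321, 180, 55), (322, 180, 110), (320, 181, 29), (321, 181, 77), (322, 181, 96), (320, 182, 27), (321, 182, 76), (322, 182, 97), (320, 183, 27), (321, 183, 73), (322, 183, 87), (320, 184, 33), (321, 184, 96), (322, 184, 86), (320, 185, 35), (321, 185, 97), (322, 185, 82)]
yaw slope -8.083932151114453 from axis -2.0587884864564043 mid [ 0.50850665 -0.36712737]
```

The red line now reads about -5° against the dot's -4°. One check of the seating height remains.

```bash
python3 - <<'E'
from fit import *
c,I=snap("scene",3);g=I.mean(2)
for x in(306,308,310): print(x,g[176:188,x].astype(int))
E
```

```text
306 [143 143 144 143 144 138 119  83  50  45  69  87]
308 [158 158 157 157 158 152 137 106  66  41  38  41]
310 [152 153 152 153 154 155 143 110  67  42  36  42]
```

```bash
python3 -c "
from rig import workorder
print(workorder.hand_in())"
```

```text
the job is handed in; nothing more can be done
None
```

I handed the job in at about 33 s: the knob is fully home and let go, and its red line reads -5° ± 3° against the off dot's -4°, but I never clearly felt the stop and had earlier turned the knob about 22° past the dot before refitting it.

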